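# Click the coupling sleeve home on the pump shaft

## Task

Pick up the steel coupling sleeve with the orange band and slide it down over the upright pump shaft, past the two sprung balls until it clicks and sits fully home on the shoulder with both balls out again above it, then let go. Slide it on gently: feel for the click and never push it on the pump with more than about 20 N. Leave the canister, the wrench and the parts bin where they are.

Things in the scene. Friction and masses are not known exactly. Their poses are not given: they have to be found in the camera images.
- sleeve: Loose steel coupling sleeve standing on end on the bench: tube 48 mm outside, 34 mm tall, bore 26 mm, orange band round its middle, 0.15 to 0.3 kg. Both ends alike: each mouth of the bore flares from 26 to 32 mm over the last 3 mm. Origin at the centre of its lower end, z up along the bore.
- pump: Fixed blue pump in a bench stand, oiled shaft straight up along its z axis. Origin under the centre of its foot, on the bench. Foot plate 140 x 120 mm (x, y), blue housing 90 x 85, aluminium flange 115 x 75 with its face 100 mm high, boss 54 mm wide up to 106 mm. Above it a 36 mm thick steel collar ends in a flat rigid shoulder; there the 24 mm shaft begins.
- pump_axis (a point): Point of the pump on the shaft axis 146 mm above the bench: the shoulder's MEAN height. The true shoulder lies anywhere up to 16 mm above or below it, differs from pump to pump and is not reported; shaft, balls and tip go with it. From the shoulder up: ball centres at 36.8 mm, taper from 42.8 mm, 11 mm wide tip at 51.8 mm. Push on beyond the shoulder and the force rises at once.
- ball_a (a joint): Sprung brass ball, 11 mm, in the shaft's side towards the pump's +x; stands 3 mm proud, 2 mm more than the bore. Value: how far it is pressed in (m): 0 out, 0.002 in the bore of a centred sleeve (one 1 to 3 mm, the other less, if off centre), 0.0035 end. Spring 5.5 N when out, plus 1 N per mm.
- ball_b (a joint): The same on the pump's -x side. Pushing the sleeve's lower mouth over both balls takes some 4 to 12 N over about 4 mm; then it slides with a few newtons for some 25 mm; then the balls snap out over its upper mouth and pull it down with 5 to 10 N (the click) to 1 or 2 mm above the shoulder, where the drag vanishes; the shoulder then answers with about 10 N per mm.
- canister: Bystander, loose: black round canister with yellow cap and band, 72 mm wide, 131 mm tall, upright; origin at the centre of its underside.
- wrench: Bystander, loose: steel wrench 170 mm long lying flat on the bench near the robot; origin under its middle, x along it.
- bin: Bystander, loose: open blue parts bin 80 x 130 x 45 mm (x, y, z) with a few fittings in it, at the far side of the bench; origin at the centre of its underside.
Things that resemble listed ones, but are neither listed nor needed, are in the scene too. What is shaped like the pump but pink or purple is not meant.

How it is judged:
On the way, in this order (a step that is already met when the one before it is completed fails the run):
1. the sleeve is lifted off the bench (height (world z) of sleeve above 0.03 m), for 0.1 s.
2. the sleeve is on the shaft with its bore over the pressed-in balls (horizontal distance between sleeve and pump below 0.005 m and z of sleeve in the frame of pump below 0.205 m and value of joint any of ball_a, ball_b above 0.0012 m), for 0.1 s.
At the end, for the whole second after the job is handed in: The sleeve is on the shaft (within 4 mm of its axis and 0.06 rad upright), its lower end between 125 and 165.5 mm above the pump's foot, both balls out again above it (pressed in less than 0.6 mm each), at rest and let go (horizontal distance between sleeve and pump below 0.004 m and z of sleeve in the frame of pump between 0.125 and 0.1655 m and value of joint each of ball_a, ball_b below 0.0006 m and angle between the z axis of sleeve and the z axis of pump, either way round below 0.06 rad and linear speed of sleeve below 0.01 m/s); the robot touches nothing.
It fails at once if the sleeve is pushed against the pump, its shaft or its balls with more than 30 N (contact force between sleeve and pump above 30 N).
It fails at once if the fingers press on the pump with more than 15 N (contact force between the fingers and pump above 15 N).
It fails at once if the canister is moved more than 20 mm or tipped (distance of canister from where it was at the start of the episode above 0.02 m or angle between canister's own z axis and vertical above 0.3 rad).
It fails at once if the wrench is moved more than 20 mm (distance of wrench from where it was at the start of the episode above 0.02 m).
It fails at once if the bin is moved more than 20 mm (distance of bin from where it was at the start of the episode above 0.02 m).
It also fails if it takes over 54 s, if anything falls off the work surface, if the arm or the gripper's body presses on something with over 40 N, if the wrist force passes 120 N, or if a joint passes its speed limit or range.

## Robot

A 6-joint arm with a two-finger parallel gripper is mounted at the origin on the work surface. World frame = base frame: x ahead of the robot, y to its left, z up, the work surface at z = 0. Lengths are in m, angles in rad, forces in N, time in s.
With the tool pointing down it reaches from about 0.3 to 0.775 m from the base axis. Payload 14.6 kg.
Tool frame: the origin (TCP) lies at the very end of the fingers, on their centre line; the grasp point (between the pads) lies 19 mm behind it; z points along the fingers, y is the direction in which the jaws open and shut (so a half turn about z gives the same grasp; the last joint's range is limited). The gripper opens to 85 mm and grips with 20 to 120 N. Pads are 22 mm wide; open, the fingers measure 114 mm over their backs; the gripper's body (76 mm by 85 mm) begins 54 mm behind the grasp point. The pads swing forward as they close: fully open they stand 13 mm farther back than shut.
Start: joints at [1.036, 0.3, 1.521, -0, 1.321, -0.067], TCP at [0.248, 0.491, 0.198] pointing down, gripper open.
Joint ranges: [-3.03, 3.03], [-0.79, 2.21], [0.23, 2.52], [-1.04, 4.18], [0, 3.07], [-2.55, 2.55]. Speed limits (rad/s): [2.22, 2.22, 2.57, 3.14, 3.14, 3.14].

## Interface

Orientations are given as a 3x3 rotation matrix whose columns are the frame's x, y, z axes.
In Python, from bench import bot gives the robot as it stands.
- The arm moves only by the shell command python3 -m jog 'ROWS' [FORCE]. ROWS is JSON, one flat list of numbers, 7 for each row, row after row: the turn, a rotation vector about the tool's x, y, z in rad, then the shift along the tool's x, y, z in mm, then the gripper's target within -1 to 1 (fully open at 1, half-way at 0, shut at -1). A call has exactly 10 rows; each row is the pose to reach, as a shift and turn from the pose commanded when the call began, along the tool's axes at that moment; what a row does not reach only later rows make up. A row lasts 1/12 s, in which the tool goes at most 41.7 mm and 7.16 degrees, less where a joint would pass 70% of its speed; a pose out of reach is approached as far as the arm can. A call with a gripper value outside its range is refused whole. The fingers move at their own pace and stop on an object; FORCE is the grip in N (left out, the last holds). Time passes only in rows, so rows that repeat a pose let the fingers close, or fill a call up. It gives the time, the measured TCP pose, the force and the opening at its end, in the units of the state.
- bot.observe(): the state, without advancing time (a new reading comes with each control period).
- bot.read_camera(name): name is "side" or "top"; returns (picture, depth): 420x560x3 uint8, red, green, blue; 420x560 float32, m along the optical axis (not along the pixel's ray), 0 where there is no reading.
- bot.get_calibration(name): a dict with "fov_y" (degrees; the focal length in pixels is half the picture's height over the tangent of half this angle, whatever the lens; pixels are square), "cx", "cy" (the principal point, pixels), "k1" (the pictures are not rectified: a ray, as slopes to the right and down, at radius r is drawn at 1 + k1 r^2 times it, then the intrinsics apply), "R" (3x3) and "t" (3): a world point X has camera coordinates R X + t. Camera axes: x right, y down, z forward; pixel columns grow to the right and rows downward; lengths in m; the calibration is good to about 2 mm. A picture is of the moment at which its call begins. get_calibration takes no time and is no camera call.
- bot.job_done(): hands the job in, once; it reports no verdict.
Trained networks look in the newest picture that a camera, given by its name, has taken for a name from the list of things; names that differ only in an ending like _2 or _b are one class to them, and where a whole thing is asked for, a point or a joint stands for the part that bears it (a point fixed in the world has none). Each returns a list of dicts, best first, with "confidence" (0 to 1); they miss things now and then, are a little off and sometimes report something else, mostly with a low value. They report only what shows in the picture. A call takes as long as a camera call. They do not tell look-alikes from the thing itself.
- bot.masks_of(camera, target): "mask" (420x560 bool, what is visible of it) and "box" ([left, top, right, bottom] in pixels, round what is visible of it).
The state is a dict: "time": time; "joint_positions": joint angles; "dq": joint speeds; "joint_efforts": joint torques, N m; "eef_pos": TCP position; "ee_rot": TCP orientation; "contact_force": force on the tool from outside, world axes, zero at the start; "torque": the same for the moment, N m; "gripper_width": opening from 0.0 (shut) to 1.0 (fully open).
Only numpy, scipy, OpenCV 4.12 (cv2) and the standard library are available. Lean on these libraries where they do the work, as an engineer would, in place of code of your own. Each camera call takes 0.05 s, during which the arm holds its last target.

## Working session

There is one attempt and no reset: what is moved stays moved. The work goes in short steps, Python scripts to look and compute and a shell command to move; the robot and the scene stay as the last step left them, time stands still between calls to the robot, and variables do not carry over. Pictures are saved under pics/ and viewed, and the job is handed in when it is done.

```bash
mkdir -p pics; ls; cat > h.py <<'E'
import numpy as np, cv2
from bench import bot
def cam(n):
    c=bot.get_calibration(n); f=210/np.tan(np.radians(c['fov_y'])/2)
    return c,f,np.array(c['R']),np.array(c['t'])
def und(n,uv):
    c,f,R,t=cam(n)
    uv=np.atleast_2d(np.asarray(uv,float))
    K=np.array([[f,0,c['cx']],[0,f,c['cy']],[0,0,1]])
    d=np.array([c['k1'],0,0,0,0.])
    return cv2.undistortPoints(uv.reshape(-1,1,2),K,d).reshape(-1,2)
def pts(n,uv,z):
    c,f,R,t=cam(n); s=und(n,uv)
    X=np.c_[s,np.ones(len(s))]*np.asarray(z)[:,None]
    return (X-t)@R
def onplane(n,uv,h):
    c,f,R,t=cam(n); s=und(n,uv)
    d=np.c_[s,np.ones(len(s))]@R; o=-R.T@t
    return o+d*((h-o[2])/d[:,2])[:,None]
def maskpts(n,m,dep):
    v,u=np.nonzero(m&(dep>0))
    return pts(n,np.c_[u,v],dep[v,u])
def save(p,im): cv2.imwrite(p,im[:,:,::-1])
E
python3 - <<'E'
from h import *
for n in ['side','top']:
    im,d=bot.read_camera(n); save(f'pics/{n}0.png',im); np.savez(f'{n}0.npz',im=im,d=d)
    for t in ['sleeve','pump','canister','wrench','bin']:
        for r in bot.masks_of(n,t):
            P=maskpts(n,r['mask'],d)
            print(n,t,round(r['confidence'],2),np.round(r['box']),np.median(P,0).round(3),P.min(0).round(3),P.max(0).round(3))
    print(bot.get_calibration(n))
s=bot.observe();print(s)
E
```

```text
pics
side sleeve 0.81 [353. 320. 371. 347.] [ 0.529 -0.271  0.03 ] [ 0.508 -0.295 -0.001] [ 0.577 -0.234  0.038]
side pump 0.88 [118. 177. 178. 260.] [0.321 0.254 0.072] [ 0.242  0.193 -0.004] [0.427 0.506 0.199]
side pump 0.73 [199. 150. 251. 228.] [0.529 0.225 0.073] [ 0.456  0.163 -0.003] [0.67  0.475 0.194]
side pump 0.56 [255. 113. 303. 180.] [0.766 0.286 0.069] [ 0.691  0.215 -0.003] [0.935 0.498 0.199]
side canister 0.78 [268. 214. 300. 271.] [ 0.531 -0.003  0.088] [ 0.51  -0.021  0.001] [0.575 0.045 0.134]
side wrench 0.94 [195. 280. 265. 325.] [ 0.36  -0.014  0.007] [ 0.29  -0.033 -0.002] [0.458 0.011 0.012]
side bin 0.56 [303. 185. 359. 236.] [0.754 0.043 0.028] [ 0.707 -0.023 -0.   ] [0.804 0.119 0.05 ]
{'fov_y': 54.39923584070086, 'cx': 281.79949524254204, 'cy': 215.76249040136994, 'k1': -0.12410808469339812, 'R': array([[ 0.76076101, -0.64864069,  0.02253755],
       [-0.42247012, -0.52125956, -0.74149004],
       [ 0.49270852,  0.55457527, -0.67058526]]), 't': array([-0.4106683 ,  0.34492707,  0.74056499])}
top sleeve 0.63 [377. 218. 398. 239.] [ 0.53  -0.267  0.033] [ 
[... 1185 characters left out ...]
.00104013e-06,
        1.32071550e+00, -6.65787255e-02]), 'dq': array([ 0.00094499,  0.00113145,  0.00027719, -0.00095935, -0.00134676,
        0.00186623]), 'joint_efforts': array([ 5.38178156e-04, -5.43154228e+01, -3.61895549e+01, -6.47141792e-05,
        3.93071696e-04, -3.42636554e-05]), 'eef_pos': array([0.24797625, 0.49088694, 0.19838173]), 'ee_rot': array([[-8.92565737e-01,  4.50917292e-01, -2.30365908e-05],
       [ 4.50917293e-01,  8.92565737e-01, -2.37049764e-05],
       [ 9.87268787e-06, -3.15458469e-05, -9.99999999e-01]]), 'contact_force': array([-0.26658004, -0.5495881 ,  0.15508904]), 'torque': array([-0.02420243,  0.03172288, -0.01735367]), 'gripper_width': 1.0019741727768343}
```

```bash
python3 - <<'E'
import cv2
for n in ['side','top']:
    im=cv2.imread(f'pics/{n}0.png'); cv2.imwrite(f'pics/{n}0b.png',cv2.resize(im[90:370,90:450],None,fx=2.1,fy=2.1,interpolation=cv2.INTER_CUBIC))
E
```

```text
(no output)
```

View pics/side0b.png

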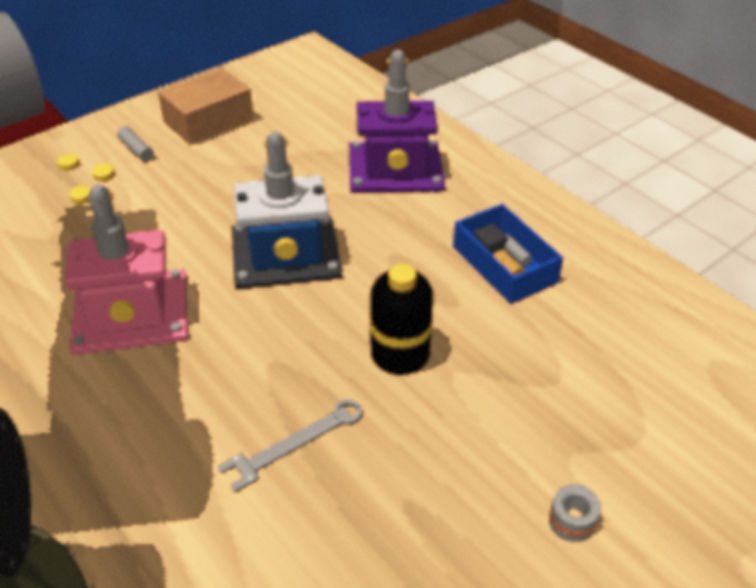

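View pics/top0b.png

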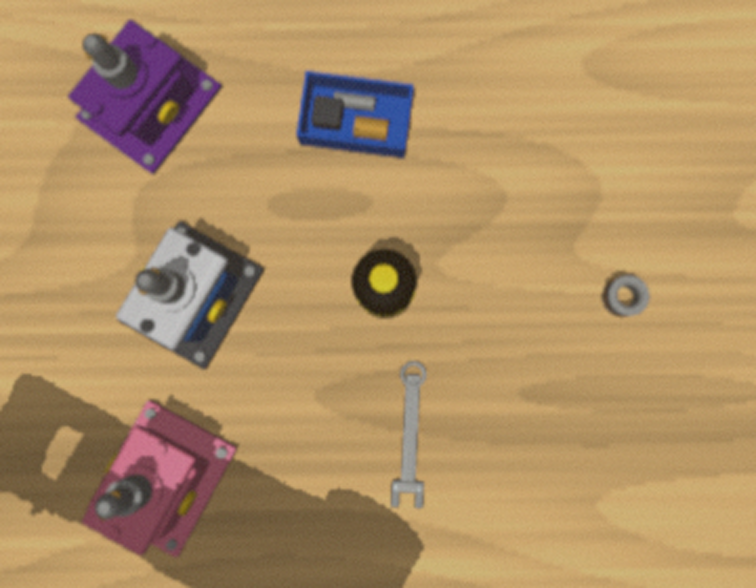

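```bash
python3 - <<'E'
from h import *
S=np.load('side0.npz');T=np.load('top0.npz')
for n,Z,b in [('side',S,(195,145,260,232)),('top',T,(142,188,222,268)),('top',T,(370,210,405,245)),('side',S,(345,312,380,352))]:
    a=Z['im'][b[1]:b[3],b[0]:b[2]]; k=560//max(a.shape[:2])
    save(f'pics/z_{n}_{b[0]}.png',cv2.resize(a,None,fx=k,fy=k,interpolation=cv2.INTER_NEAREST)); print(n,b,k)
# clouds
for n,Z,b in [('side',S,(195,145,260,232)),('top',T,(142,188,222,268))]:
    m=np.zeros((420,560),bool); m[b[1]:b[3],b[0]:b[2]]=1
    P=maskpts(n,m,Z['d'])
    for lo,hi in [(.115,.13),(.13,.145),(.145,.16),(.16,.175),(.175,.185),(.185,.19),(.19,.195),(.195,.2),(.2,.22)]:
        q=P[(P[:,2]>lo)&(P[:,2]<hi)]
        if len(q): print(n,lo,len(q),np.median(q,0).round(4),q.min(0).round(3),q.max(0).round(3))
    q=P[(P[:,2]>.097)&(P[:,2]<.103)]; r=cv2.minAreaRect((q[:,:2]*1000).astype(np.float32)); print('flange',r,np.median(q,0).round(4))
for n,Z,b in [('top',T,(370,210,405,245)),('side',S,(345,312,380,352))]:
    m=np.zeros((420,560),bool); m[b[1]:b[3],b[0]:b[2]]=1
    P=maskpts(n,m,Z['d']); q=P[(P[:,2]>.030)]; print(n,len(q),q.mean(0),cv2.minEnclosingCircle((q[:,:2]*1000).astype(np.float32)),cv2.fitEllipse(cv2.convexHull((q[:,:2]*1000).astype(np.float32))))
E
```

```text
side (195, 145, 260, 232) 6
top (142, 188, 222, 268) 7
top (370, 210, 405, 245) 16
side (345, 312, 380, 352) 14
side 0.115 48 [0.5344 0.2332 0.1224] [0.526 0.225 0.115] [0.552 0.253 0.129]
side 0.13 90 [0.5366 0.2353 0.1408] [0.525 0.227 0.13 ] [0.561 0.259 0.145]
side 0.145 42 [0.5387 0.2381 0.1528] [0.531 0.232 0.145] [0.551 0.253 0.16 ]
side 0.16 47 [0.5373 0.2385 0.168 ] [0.531 0.234 0.16 ] [0.553 0.253 0.175]
side 0.175 42 [0.5381 0.2384 0.1802] [0.53  0.233 0.175] [0.554 0.256 0.185]
side 0.185 27 [0.5389 0.2411 0.1882] [0.532 0.234 0.185] [0.552 0.252 0.19 ]
side 0.19 11 [0.5423 0.2457 0.1933] [0.538 0.24  0.191] [0.546 0.25  0.194]
flange ((597.4780883789062, 295.01605224609375), (248.02032470703125, 123.34140014648438), 42.226383209228516) [0.5339 0.2387 0.1006]
top 0.115 29 [0.5343 0.233  0.1217] [0.523 0.23  0.115] [0.555 0.25  0.13 ]
top 0.13 103 [0.5353 0.2378 0.1414] [0.524 0.229 0.13 ] [0.557 0.26  0.145]
top 0.145 22 [0.5381 0.2379 0.1539] [0.529 0.233 0.145] [0.551 0.248 0.159]
top 0.16 22 [0.5369 0.237  0.1681] [0.53  0.236 0.162] [0.55  0.244 0.174]
top 0.175 34 [0.5377 0.2396 0.1819] [0.527 0.235 0.177] [0.553 0.257 0.185]
top 0.185 45 [0.5393 0.2445 0.1877] [0.531 0.236 0.185] [0.552 0.257 0.19 ]
top 0.19 43 [0.5409 0.2467 0.1926] [0.533 0.237 0.19 ] [0.547 0.253 0.195]
top 0.195 3 [0.5366 0.2439 0.1954] [0.537 0.242 0.195] [0.541 0.252 0.196]
flange ((540.9198608398438, 247.1215362548828), (75.01961517333984, 114.40511322021484), 60.2161750793457) [0.5357 0.2436 0.1003]
top 217 [ 0.53116307 -0.26794204  0.03447923] ((530.9564208984375, -268.7298278808594), 24.388320922851562) ((531.359375, -268.74676513671875), (46.69432067871094, 47.92182922363281), 1.773364543914795)
side 271 [ 0.53196584 -0.27078548  0.03393392] ((532.6229248046875, -270.0500183105469), 24.57354736328125) ((532.7041625976562, -270.0129089355469), (46.96754455566406, 48.2481575012207), 47.3873291015625)
```

```bash
python3 - <<'E'
from h import *
from scipy.optimize import least_squares
for n,b in [('side',(195,145,260,232)),('top',(142,188,222,268))]:
    Z=np.load(n+'0.npz')
    m=np.zeros((420,560),bool); m[b[1]:b[3],b[0]:b[2]]=1
    P=maskpts(n,m,Z['d'])
    P=P[np.hypot(P[:,0]-.5408,P[:,1]-.2468)<.026]
    def res(p,full=False):
        z=P[:,2]; s=p[2]; r=np.hypot(P[:,0]-p[0],P[:,1]-p[1])
        # profile distance by polyline
        poly=np.array([[.018,.107],[.018,s],[.012,s],[.012,s+.0428],[.0055,s+.0518],[0,s+.0518]])
        d=[]
        for a,c in zip(poly[:-1],poly[1:]):
            v=c-a; t=np.clip(((r-a[0])*v[0]+(z-a[1])*v[1])/(v@v),0,1)
            d.append(np.hypot(r-a[0]-t*v[0],z-a[1]-t*v[1]))
        return np.min(d,0)
    P=P[P[:,2]>.11]
    for s0 in (.14,.146,.152):
        r=least_squares(res,[.5408,.2468,s0],loss='soft_l1',f_scale=.001,x_scale=.005,diff_step=1e-3); print(n,len(P),r.x.round(4),r.cost)
print(bot.observe()['ee_rot'])
E
```

```text
side 329 [0.5442 0.2477 0.1419] 0.00023737097430263058
side 329 [0.5442 0.2477 0.1419] 0.00023737527536764143
side 329 [0.5442 0.2477 0.1419] 0.0002373701222170423
top 310 [0.541  0.2479 0.1418] 9.498826750480022e-05
top 310 [0.541  0.2479 0.1418] 9.502111791763724e-05
top 310 [0.541  0.2479 0.1418] 9.501429780280421e-05
[[-8.92565737e-01  4.50917292e-01 -2.30365908e-05]
 [ 4.50917293e-01  8.92565737e-01 -2.37049764e-05]
 [ 9.87268787e-06 -3.15458469e-05 -9.99999999e-01]]
```

View pics/z_side_195.png

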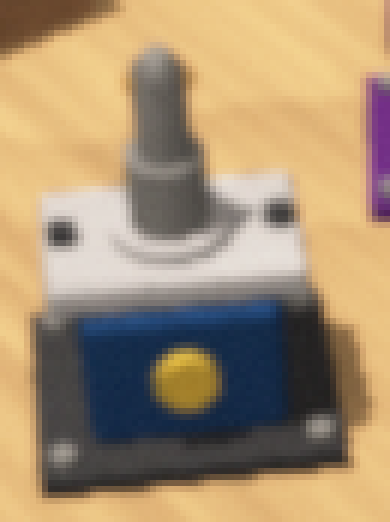

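View pics/z_top_142.png

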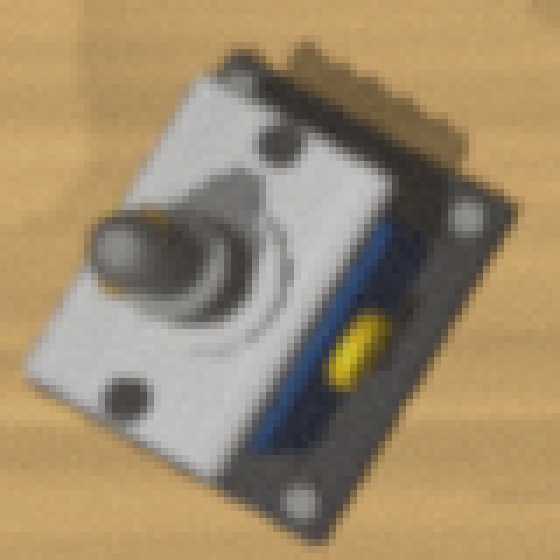

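View pics/z_top_370.png

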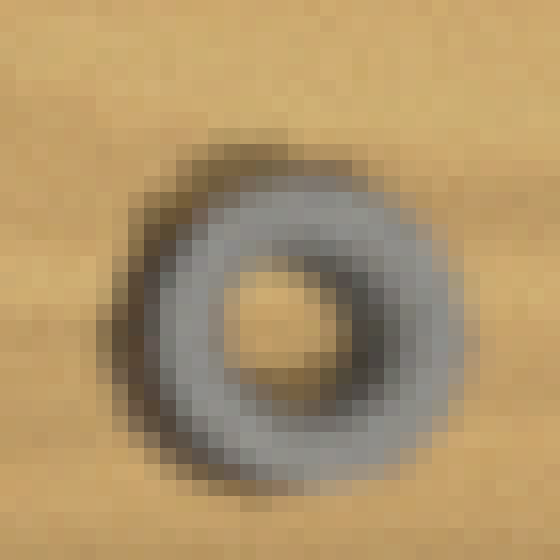

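The blue pump's shaft is at about (0.541, 0.2475), tip near 0.194 m (top-view px 160,223). The sleeve is at about (0.5315, -0.269), top-view px 387,229. The pink and purple pumps are the look-alikes. I'll raise the arm and travel to the sleeve.

```bash
python3 -m jog '[0,0,0.12,0,0,-35,1, 0,0,0.24,0,0,-70,1, 0,0,0.36,0,0,-102,1, 0,0,0.48,-29,-27,-102,1, 0,0,0.6,-58,-54,-102,1, 0,0,0.72,-87,-81,-102,1, 0,0,0.84,-116,-108,-102,1, 0,0,0.96,-145,-135,-102,1, 0,0,1.08,-175,-162,-102,1, 0,0,1.2,-205,-190,-102,1]'
python3 - <<'E'
from h import *
s=bot.observe();R=s['ee_rot'];print(s['time'],s['eef_pos'],R.round(4),s['joint_positions'].round(2))
print(R.T@(np.array([.5315,-.269,.3])-s['eef_pos'])*1000)
E
```

```text
time: 1.43
eef_pos: [0.3454, 0.2271, 0.3006]
ee_rot: [[0.102, 0.995, 0.001], [0.995, -0.102, 0.0], [0.0, 0.001, -1.0]]
contact_force: [1.7, 0.0, 0.4]
gripper_width: 1.003
1.4333 [0.34539785 0.22714825 0.30056041] [[ 1.022e-01  9.948e-01  6.000e-04]
 [ 9.948e-01 -1.022e-01  3.000e-04]
 [ 3.000e-04  5.000e-04 -1.000e+00]] [ 0.49 -0.08  1.7  -0.    1.51  0.6 ]
[-474.52469795  235.84623733    0.52497616]
```

```bash
python3 -m jog '[0,0,0.06,-36,18,0,1, 0,0,0.12,-73,36,0,1, 0,0,0.18,-109,54,0,1, 0,0,0.24,-146,73,0,1, 0,0,0.3,-183,91,0,1, 0,0,0.36,-220,109,0,1, 0,0,0.43,-257,128,0,1, 0,0,0.5,-294,146,0,1, 0,0,0.56,-331,165,0,1, 0,0,0.63,-368,183,0,1]'
python3 - <<'E'
from h import *
s=bot.observe();R=s['ee_rot'];print(s['time'],s['eef_pos'],R.round(4),s['joint_positions'].round(2))
print(R.T@(np.array([.5315,-.269,.3])-s['eef_pos'])*1000)
E
```

```text
time: 2.27
eef_pos: [0.4921, -0.1574, 0.3005]
ee_rot: [[0.667, 0.745, 0.0], [0.745, -0.667, -0.0], [0.0, 0.0, -1.0]]
contact_force: [0.5, 1.0, 0.4]
gripper_width: 1.002
2.2667 [ 0.49209645 -0.1573657   0.30046247] [[ 6.67e-01  7.45e-01  4.00e-04]
 [ 7.45e-01 -6.67e-01 -1.00e-04]
 [ 2.00e-04  4.00e-04 -1.00e+00]] [-0.38  0.17  1.45  0.    1.52  0.35]
[-56.8895637  103.81910095   0.49154576]
```

```bash
python3 -m jog '[0,0,0,-18,32,10,1, 0,0,0,-36,64,25,1, 0,0,0,-52,95,55,1, 0,0,0,-56,102,90,1, 0,0,0,-56,102,125,1, 0,0,0,-56,102,160,1, 0,0,0,-56,102,190,1, 0,0,0,-56,102,210,1, 0,0,0,-56,102,220,1, 0,0,0,-56,102,220,1]'
python3 - <<'E'
from h import *
s=bot.observe();R=s['ee_rot'];print(s['time'],s['eef_pos'],R.round(4),s['joint_positions'].round(2))
print(R.T@(np.array([.5317,-.2693,.003])-s['eef_pos'])*1000)
for n in ['side','top']:
    im,d=bot.read_camera(n); save(f'pics/{n}1.png',cv2.resize(im[130:400,180:500],None,fx=2.2,fy=2.2,interpolation=cv2.INTER_CUBIC))
E
```

```text
time: 3.1
eef_pos: [0.53, -0.2643, 0.0784]
ee_rot: [[0.665, 0.747, -0.003], [0.747, -0.665, 0.002], [-0.001, -0.003, -1.0]]
contact_force: [0.5, -0.3, -0.3]
gripper_width: 1.001
3.1 [ 0.53000689 -0.2642911   0.07840512] [[ 6.646e-01  7.472e-01 -2.900e-03]
 [ 7.472e-01 -6.646e-01  1.700e-03]
 [-7.000e-04 -3.300e-03 -1.000e+00]] [-0.52  0.51  1.51  0.    1.12  0.2 ]
[-2.56581162  4.84434916 75.39122047]
```

View pics/side1.png

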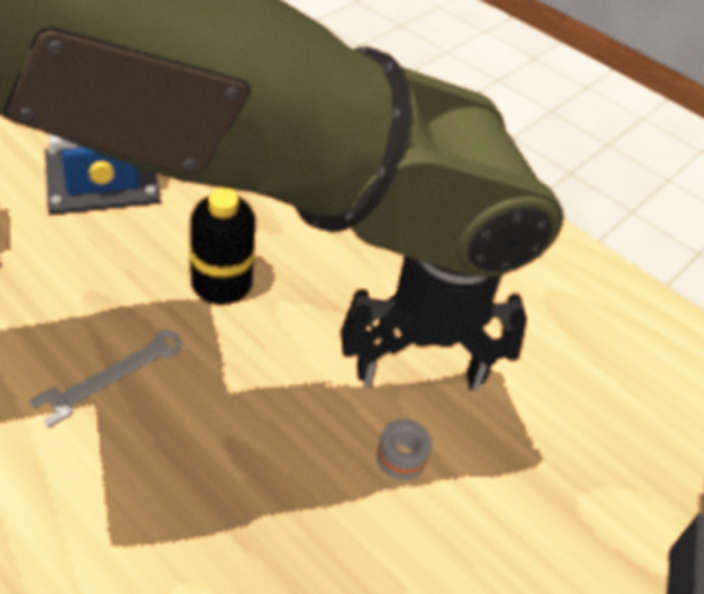

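```bash
cat >> h.py <<'E'
def proj(n,X):
    c,f,R,t=cam(n); K=np.array([[f,0,c['cx']],[0,f,c['cy']],[0,0,1]])
    return cv2.projectPoints(np.atleast_2d(np.asarray(X,float)),cv2.Rodrigues(R)[0],t,K,np.array([c['k1'],0,0,0,0.]))[0].reshape(-1,2)
E
python3 - <<'E'
from h import *
s=bot.observe();p=s['eef_pos'];y=s['ee_rot'][:,1]
print((proj('side',[p-.0425*y+[0,0,.013],p+.0425*y+[0,0,.013],p,[.5317,-.2693,.034]])-[180,130])*2.2)
E
```

```text
[[364.51527517 399.06378265]
 [458.62655273 400.6877494 ]
 [409.32572583 408.24693109]
 [404.43826054 439.72935421]]
```

View pics/top1.png

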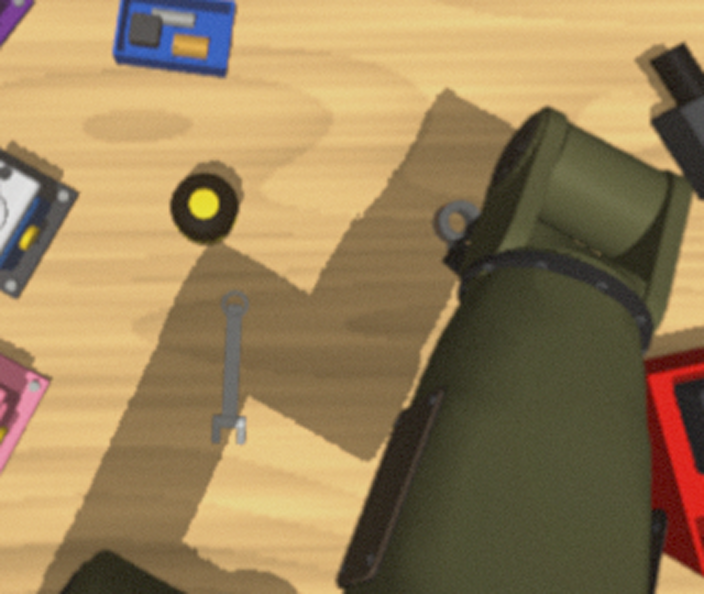

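```bash
python3 - <<'E'
from h import *
im,d=bot.read_camera('side'); np.savez('s2.npz',im=im,d=d)
s=bot.observe();p=s['eef_pos'];R=s['ee_rot'];print(s['time'],p,s['joint_positions'])
save('pics/side2.png',cv2.resize(im[240:360,300:440],None,fx=5,fy=5,interpolation=cv2.INTER_NEAREST))
m=np.zeros((420,560),bool); m[250:312,330:430]=1
m&=im.max(2)<90
P=maskpts('side',m,d); q=(P-p)@R*1000
k=(abs(q)<130).all(1); q=q[k]
for lo in range(-120,20,10):
    a=q[(q[:,2]>=lo)&(q[:,2]<lo+10)]
    if len(a)>3: print(lo,len(a),a.min(0).round(),a.max(0).round(),np.median(a,0).round())
E
```

```text
3.25 [ 0.53156555 -0.26515933  0.08211335] [-5.24351912e-01  5.10113891e-01  1.51095962e+00 -2.15970099e-05
  1.11807487e+00  2.02569007e-01]
-120 239 [ -18.  -71. -120.] [  16.   71. -110.] [ -11.  -11. -114.]
-110 175 [ -18.  -72. -110.] [  12.   72. -100.] [ -10.  -40. -104.]
-100 176 [ -15.  -72. -100.] [ 12.  73. -90.] [ -7. -42. -97.]
-90 24 [-14. -58. -90.] [ -4.  60. -80.] [ -8.  44. -87.]
-80 35 [-12. -55. -80.] [  4.  55. -71.] [ -7.  44. -75.]
-70 39 [-12. -54. -70.] [  8.  56. -60.] [ -7.  45. -65.]
-60 19 [-12. -51. -59.] [  7.  56. -51.] [ -6.  45. -57.]
-50 4 [ -5.  45. -49.] [  7.  45. -46.] [  1.  45. -47.]
```

View pics/side2.png

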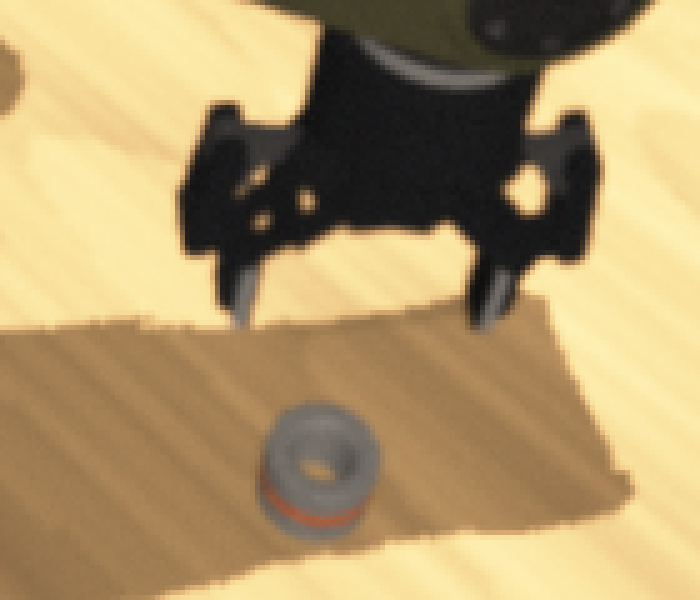

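```bash
python3 - <<'E'
from h import *
Z=np.load('s2.npz');im,d=Z['im'],Z['d']
s=bot.observe();p=s['eef_pos'];R=s['ee_rot']
m=np.zeros((420,560),bool); m[262:312,330:430]=1
v,u=np.nonzero(m&(d>0)); P=pts('side',np.c_[u,v],d[v,u]); q=(P-p)@R*1000
k=(q[:,2]>-75)&(q[:,2]<25)&(abs(q[:,1])<90)&(abs(q[:,0])<60)
q=q[k];u=u[k];v=v[k]
for lo in range(-75,20,8):
  for sg in (-1,1):
    a=(q[:,2]>=lo)&(q[:,2]<lo+8)&(q[:,1]*sg>0)
    if a.sum()>1: print(lo,sg,a.sum(),q[a].min(0).round(),q[a].max(0).round(),np.median(q[a],0).round(),'px',u[a].min(),u[a].max(),v[a].max())
print(proj('side',[p+R@np.array([0,y,z])/1000 for y in (-42.5,42.5) for z in (-13,-53)]))
E
```

```text
-75 -1 25 [-12. -55. -75.] [  6. -41. -67.] [ -7. -50. -71.] px 343 351 299
-75 1 25 [-13.  44. -75.] [ 10.  57. -68.] [ -7.  46. -71.] px 395 403 300
-67 -1 25 [-12. -55. -66.] [  4. -42. -60.] [ -8. -50. -63.] px 343 350 301
-67 1 29 [-12.  44. -67.] [ 11.  56. -59.] [ -7.  45. -63.] px 394 402 303
-59 -1 18 [-11. -54. -59.] [ -7. -41. -52.] [ -9. -47. -56.] px 343 350 304
-59 1 24 [-12.  43. -59.] [  7.  56. -51.] [ -7.  46. -56.] px 394 401 305
-51 -1 3 [-10. -47. -50.] [ -6. -42. -47.] [ -8. -47. -48.] px 346 349 304
-51 1 11 [-10.  44. -51.] [ 11.  45. -46.] [  1.  45. -49.] px 393 395 305
[[345.84651029 311.21806385]
 [348.61427651 299.00423183]
 [388.64809498 311.92576742]
 [392.93313835 299.79305999]]
```

```bash
python3 -m jog '[0,0,0,0,0,15,1, 0,0,0,0,2,30,1, 0,0,0,0,4,45,1, 0,0,0,0,4,45,1, 0,0,0,0,4,45,1, 0,0,0,0,4,45,1, 0,0,0,0,4,45,1, 0,0,0,0,4,45,1, 0,0,0,0,4,45,1, 0,0,0,0,4,45,1]'
cat > look.py <<'E'
from h import *
import sys
def look(name,box=(262,345,330,430),lim=25):
    im,d=bot.read_camera('side'); s=bot.observe();p=s['eef_pos'];R=s['ee_rot']; print(s['time'],p,s['contact_force'].round(1),s['gripper_width'],s['joint_positions'].round(4))
    r0,r1,c0,c1=box
    save(f'pics/{name}.png',cv2.resize(im[r0-40:r1+20,c0-20:c1+20],None,fx=5,fy=5,interpolation=cv2.INTER_NEAREST))
    m=np.zeros((420,560),bool); m[r0:r1,c0:c1]=1
    v,u=np.nonzero(m&(d>0)); P=pts('side',np.c_[u,v],d[v,u]); q=(P-p)@R*1000
    k=(q[:,2]>-120)&(q[:,2]<lim)&(abs(q[:,1])<90)&(abs(q[:,0])<60)
    return q[k],P[k],u[k],v[k]
E
python3 - <<'E'
from look import *
q,P,u,v=look('s3')
for lo in range(-120,25,8):
  for sg in (-1,0,1):
    a=(q[:,2]>=lo)&(q[:,2]<lo+8)&((abs(q[:,1])<22) if sg==0 else (q[:,1]*sg>22))
    if a.sum()>1: print(lo,sg,a.sum(),q[a].min(0).round(),q[a].max(0).round(),np.median(q[a],0).round(),'px',u[a].min(),u[a].max(),v[a].max())
E
```

```text
time: 4.08
eef_pos: [0.5339, -0.2675, 0.0358]
ee_rot: [[0.665, 0.747, 0.0], [0.747, -0.665, -0.0], [0.0, 0.001, -1.0]]
contact_force: [-0.7, -0.4, 0.6]
gripper_width: 0.999
4.1333 [ 0.53386808 -0.26745001  0.0356708 ] [-0.6  1.4 -0.4] 1.0024764904510746 [-0.5257  0.5777  1.5277 -0.      1.0359  0.2012]
-120 -1 84 [ -18.  -71. -120.] [  14.  -23. -112.] [ -12.  -37. -115.] px 336 363 302
-120 0 39 [ -16.  -22. -120.] [  -9.   18. -112.] [ -10.    3. -115.] px 364 384 301
-120 1 62 [ -18.   23. -120.] [   3.   74. -112.] [ -12.   40. -116.] px 388 414 303
-112 -1 88 [ -17.  -72. -112.] [  13.  -28. -104.] [  -4.  -41. -109.] px 335 360 304
-112 0 22 [ -11.  -14. -112.] [  -8.   20. -106.] [ -10.    3. -109.] px 367 385 301
-112 1 49 [ -18.   22. -112.] [   8.   73. -104.] [ -12.   48. -108.] px 386 413 305
-104 -1 102 [ -14.  -72. -104.] [ 13. -35. -96.] [ -5. -51. -99.] px 335 355 305
-104 1 104 [ -15.   40. -104.] [ 11.  76. -96.] [  -5.   58. -100.] px 394 413 307
-96 -1 38 [-13. -70. -96.] [  8. -38. -88.] [-10. -48. -94.] px 336 353 307
-96 1 32 [-14.  42. -96.] [ 11.  68. -89.] [
[... 724 characters left out ...]
  43. -55.] [ 11.  56. -49.] [ -5.  45. -52.] px 390 397 319
-8 0 38 [-25. -21.  -2.] [17. 21. -0.] [-10.   1.  -1.] px 354 374 339
0 -1 6 [ -6. -23.   0.] [  4. -22.   5.] [ -3. -23.   2.] px 353 353 332
0 0 249 [-26. -22.   0.] [21. 22.  8.] [-3. -0.  2.] px 353 375 341
0 1 11 [-15.  22.   0.] [ 7. 25.  6.] [-5. 23.  1.] px 374 376 336
8 -1 8 [-11. -24.   9.] [  4. -22.  15.] [ -4. -23.  12.] px 352 353 336
8 0 77 [-27. -22.   8.] [12. 21. 16.] [-18.  -0.  12.] px 353 374 343
16 -1 3 [ -9. -23.  17.] [ -6. -22.  24.] [ -7. -23.  19.] px 352 352 338
16 0 58 [-27. -21.  16.] [11. 21. 24.] [-14.  -1.  20.] px 353 373 344
24 0 5 [-22. -20.  24.] [-11.  16.  25.] [-20. -11.  25.] px 353 371 344
```

View pics/s3.png

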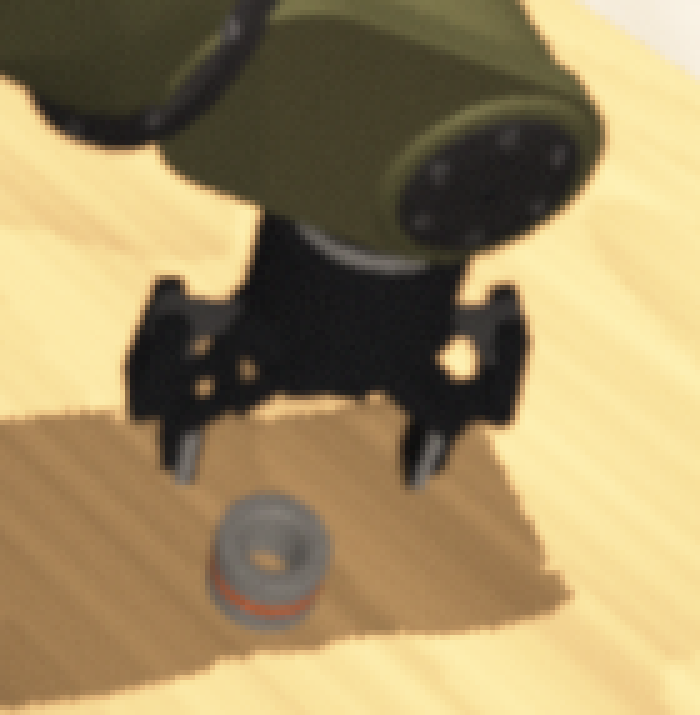

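```bash
python3 -m jog '[0,0,0,-1,0,8,1, 0,0,0,-2,0,16,1, 0,0,0,-2,0,22,1, 0,0,0,-2,0,25,1, 0,0,0,-2,0,25,1, 0,0,0,-2,0,25,1, 0,0,0,-2,0,25,1, 0,0,0,-2,0,25,1, 0,0,0,-2,0,25,1, 0,0,0,-2,0,25,1]'
python3 - <<'E'
from look import *
q,P,u,v=look('s4')
for lo in range(-96,25,8):
  for sg in (-1,0,1):
    a=(q[:,2]>=lo)&(q[:,2]<lo+8)&((abs(q[:,1])<22) if sg==0 else (q[:,1]*sg>22))
    if a.sum()>1: print(lo,sg,a.sum(),q[a].min(0).round(),q[a].max(0).round(),np.median(q[a],0).round(),'px',u[a].min(),u[a].max(),v[a].max())
E
```

```text
time: 4.97
eef_pos: [0.5326, -0.269, 0.0106]
ee_rot: [[0.665, 0.747, 0.0], [0.747, -0.665, -0.0], [0.0, 0.0, -1.0]]
contact_force: [0.0, 0.8, 0.1]
gripper_width: 0.996
5.0167 [ 0.53254199 -0.26891837  0.01057014] [-1.  -0.6  0.7] 0.9987162154171388 [-0.529   0.6126  1.5397  0.      0.989   0.1979]
-96 -1 35 [-14. -69. -96.] [  9. -38. -89.] [-11. -50. -93.] px 335 351 316
-96 1 28 [-14.  41. -96.] [  7.  75. -88.] [-11.  53. -93.] px 392 409 317
-88 -1 11 [-12. -56. -87.] [ -5. -40. -81.] [-10. -44. -83.] px 341 349 318
-88 1 12 [-12.  43. -87.] [ -4.  50. -80.] [-10.  46. -84.] px 391 395 319
-80 -1 21 [-12. -54. -78.] [  0. -41. -72.] [ -7. -47. -75.] px 341 348 320
-80 1 21 [-12.  43. -80.] [  1.  57. -73.] [ -7.  46. -75.] px 390 397 321
-72 -1 19 [-12. -54. -71.] [ -4. -40. -64.] [ -7. -48. -68.] px 341 348 323
-72 1 23 [-13.  43. -72.] [  8.  57. -65.] [ -7.  46. -67.] px 389 396 324
-64 -1 21 [-11. -54. -64.] [  9. -42. -56.] [ -7. -49. -59.] px 340 347 325
-64 1 20 [-12.  43. -64.] [  5.  58. -56.] [ -7.  44. -60.] px 388 396 326
-56 -1 6 [-12. -48. -56.] [ -7. -42. -51.] [-1
[... 488 characters left out ...]
 -9. -24. -15.] [  6. -22.  -8.] [ -2. -23. -13.] px 352 353 336
-16 0 69 [-25. -22. -16.] [13. 21. -8.] [-17.   1. -13.] px 353 374 344
-8 -1 3 [ -6. -23.  -4.] [ -2. -22.  -3.] [ -3. -22.  -4.] px 352 352 337
-8 0 62 [-25. -21.  -8.] [13. 21. -0.] [-13.  -2.  -5.] px 353 373 344
0 -1 35 [-17. -64.   1.] [ 58. -22.   8.] [  1. -42.   7.] px 331 352 344
0 0 35 [-20. -22.   0.] [51. 20.  8.] [ 6. -1.  4.] px 351 372 344
0 1 45 [-16.  22.   4.] [57. 89.  8.] [ 9. 60.  8.] px 371 403 344
8 -1 509 [-16. -68.   8.] [ 60. -22.  14.] [ 15. -48.  10.] px 330 351 344
8 0 178 [-16. -22.   8.] [60. 22. 13.] [47. -4. 10.] px 350 372 344
8 1 673 [-15.  23.   8.] [60. 90. 14.] [17. 54. 10.] px 369 403 344
```

View pics/s4.png

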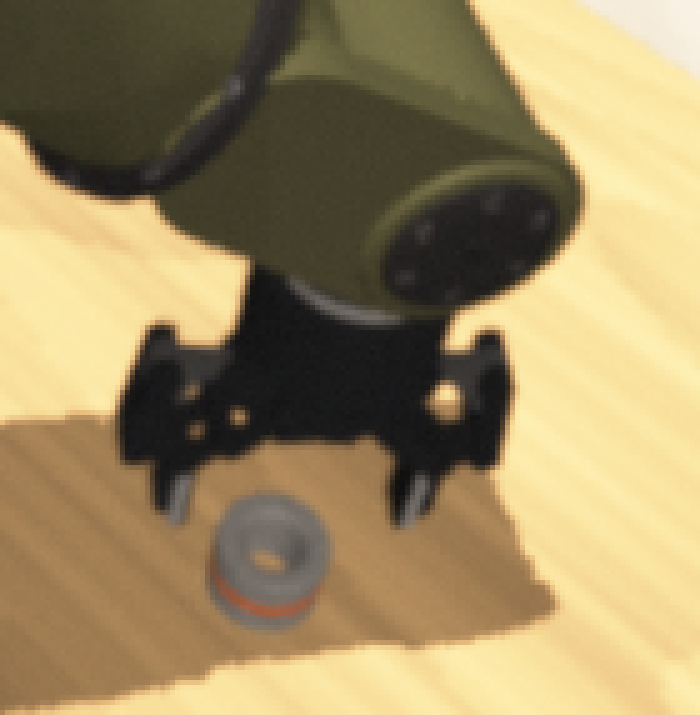

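```bash
python3 -m jog '[0,0,0,0,0,6,1, 0,0,0,0,0,12,1, 0,0,0,0,0,18,1, 0,0,0,0,0,24,1, 0,0,0,0,0,28,1, 0,0,0,0,0,32,1, 0,0,0,0,0,34,1, 0,0,0,0,0,34,1, 0,0,0,0,0,34,1, 0,0,0,0,0,34,1]'
python3 - <<'E'
from look import *
q,P,u,v=look('s5',box=(262,360,330,430),lim=-20)
for lo in range(-96,-20,6):
  for sg in (-1,0,1):
    a=(q[:,2]>=lo)&(q[:,2]<lo+6)&((abs(q[:,1])<30) if sg==0 else (q[:,1]*sg>30))
    if a.sum()>1: print(lo,sg,a.sum(),q[a].min(0).round(),q[a].max(0).round(),np.median(q[a],0).round(),'px',u[a].min(),u[a].max(),v[a].max(),P[a][:,2].min().round(3))
E
```

```text
time: 5.85
eef_pos: [0.5326, -0.269, -0.0233]
ee_rot: [[0.665, 0.747, 0.0], [0.747, -0.665, -0.0], [0.0, 0.0, -1.0]]
contact_force: [0.2, -0.3, -0.2]
gripper_width: 0.998
5.9 [ 0.53261128 -0.2690206  -0.0233185 ] [0.3 0.1 0.5] 1.0018759248658617 [-0.5291  0.6644  1.5485 -0.      0.9281  0.1979]
-96 -1 28 [-14. -71. -96.] [  8. -39. -90.] [-11. -51. -94.] px 332 348 326 0.067
-96 1 24 [-14.  42. -96.] [  7.  75. -90.] [-12.  53. -94.] px 389 405 326 0.067
-90 -1 6 [-12. -56. -90.] [ -6. -44. -86.] [ -9. -52. -87.] px 339 345 326 0.062
-90 1 9 [-13.  43. -90.] [ -6.  65. -84.] [-11.  53. -86.] px 388 399 327 0.061
-84 -1 6 [-11. -54. -83.] [  8. -40. -79.] [ -8. -45. -81.] px 340 346 328 0.056
-84 1 11 [-12.  43. -83.] [ -1.  50. -79.] [ -9.  46. -81.] px 387 391 329 0.055
-78 -1 17 [-12. -55. -78.] [ -0. -43. -72.] [ -8. -48. -75.] px 339 345 330 0.049
-78 1 14 [-11.  43. -78.] [  4.  56. -72.] [ -7.  45. -74.] px 386 393 330 0.049
-72 -1 10 [-11. -54. -72.] [ -4. -44. -67.] [ -7. -50. -69.] px 339 344 331 0.044
-72 1 20 [-12.  43. -72.] [  8.  57. -66.] [ -8.  46. -69.] px 385 393 33
[... 778 characters left out ...]
2.] [-14.  -3. -45.] px 352 374 343 0.019
-42 0 54 [-25. -23. -42.] [ 13.  21. -36.] [-16.  -1. -39.] px 352 373 345 0.013
-36 0 48 [-25. -23. -36.] [ 13.  22. -30.] [-14.   0. -33.] px 351 373 346 0.007
-30 -1 239 [-51. -70. -28.] [ 59. -30. -24.] [-16. -52. -25.] px 330 349 359 0.001
-30 0 254 [-51. -30. -30.] [ 52.  30. -24.] [-28.   0. -25.] px 346 378 359 0.001
-30 1 387 [-50.  31. -28.] [ 43.  90. -24.] [-12.  58. -25.] px 375 406 359 0.001
-24 -1 349 [-50. -70. -24.] [ 57. -30. -20.] [-16. -52. -23.] px 330 349 359 -0.003
-24 0 321 [-49. -30. -24.] [ 59.  30. -20.] [-26. -10. -23.] px 347 378 359 -0.003
-24 1 498 [-49.  30. -24.] [ 48.  90. -20.] [-13.  57. -23.] px 373 407 359 -0.003
```

View pics/s5.png

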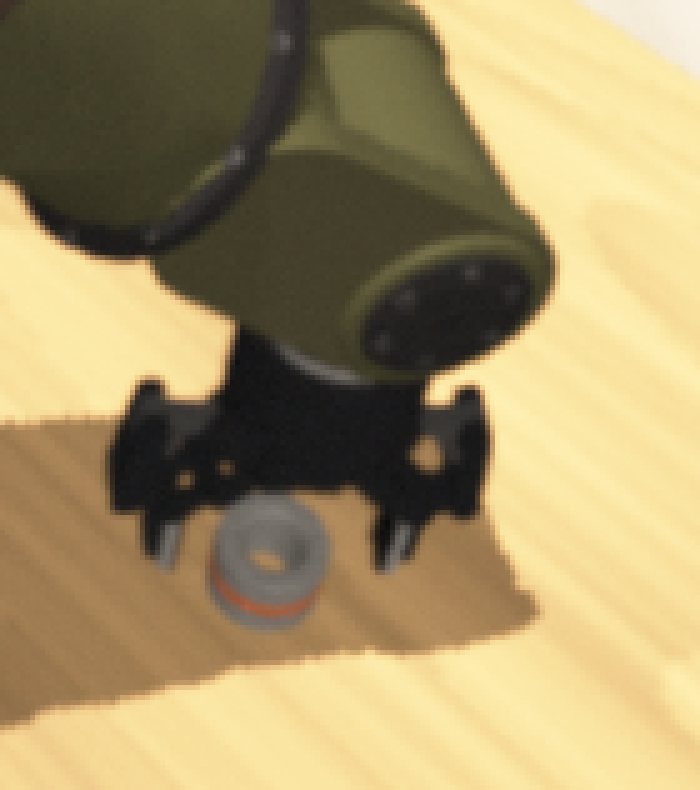

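```bash
python3 -m jog '[0,0,0,0,0,5,1, 0,0,0,0,0,9,1, 0,0,0,0,0,12,1, 0,0,0,0,0,12,1, 0,0,0,0,0,12,-0.1, 0,0,0,0,0,12,-0.1, 0,0,0,0,0,12,-0.1, 0,0,0,0,0,12,-0.1, 0,0,0,0,0,12,-0.1, 0,0,0,0,0,12,-0.1]' 40
python3 - <<'E'
from look import *
q,P,u,v=look('s6',box=(262,360,330,430),lim=-20)
E
```

```text
time: 6.73
eef_pos: [0.5327, -0.269, -0.0352]
ee_rot: [[0.665, 0.747, 0.001], [0.747, -0.665, -0.0], [0.0, 0.001, -1.0]]
contact_force: [-0.6, 0.8, 4.3]
gripper_width: 0.542
6.7833 [ 0.53270052 -0.26901914 -0.0352028 ] [-0.9  0.8  5. ] 0.5424352648696261 [-0.529   0.6835  1.5501 -0.      0.9073  0.198 ]
```

View pics/s6.png

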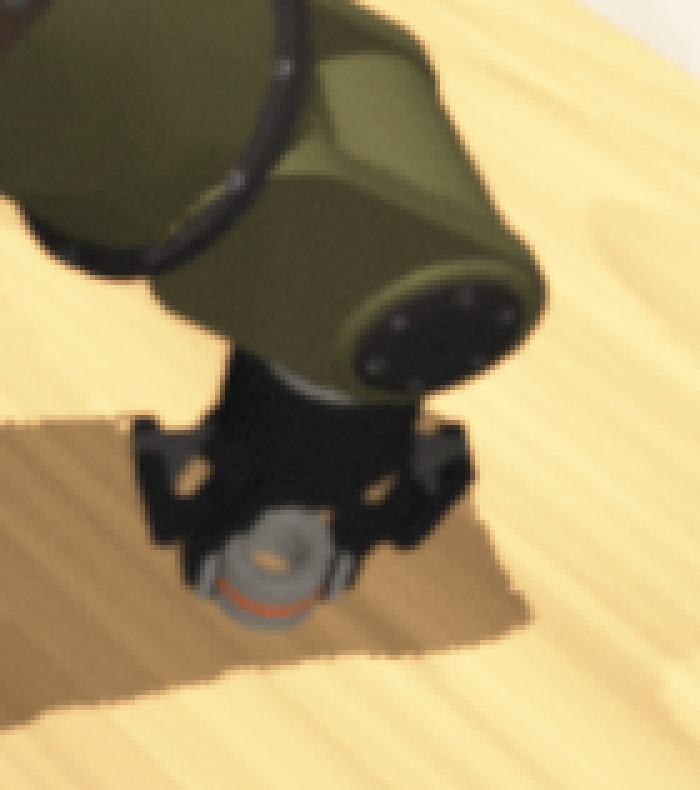

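```bash
python3 -m jog '[0,0,0,0,0,0,-0.4, 0,0,0,0,0,-4,-0.4, 0,0,0,0,0,-15,-0.4, 0,0,0,0,0,-40,-0.4, 0,0,0,0,0,-72,-0.4, 0,0,0,0,0,-105,-0.4, 0,0,0,0,0,-140,-0.4, 0,0,0,0,0,-175,-0.4, 0,0,0,0,0,-208,-0.4, 0,0,0,0,0,-235,-0.4]' 70
python3 - <<'E'
from look import *
q,P,u,v=look('s7',box=(190,290,320,430),lim=-20)
E
```

```text
time: 7.62
eef_pos: [0.5324, -0.2688, 0.2029]
ee_rot: [[0.665, 0.747, 0.002], [0.747, -0.665, -0.001], [0.0, 0.002, -1.0]]
contact_force: [-0.2, 0.3, -2.5]
gripper_width: 0.538
7.6667 [ 0.53378138 -0.26965716  0.20814091] [ 0.5 -0.2  4.1] 0.5382046001848066 [-0.529   0.3952  1.3707 -0.      1.3666  0.1979]
```

View pics/s7.png

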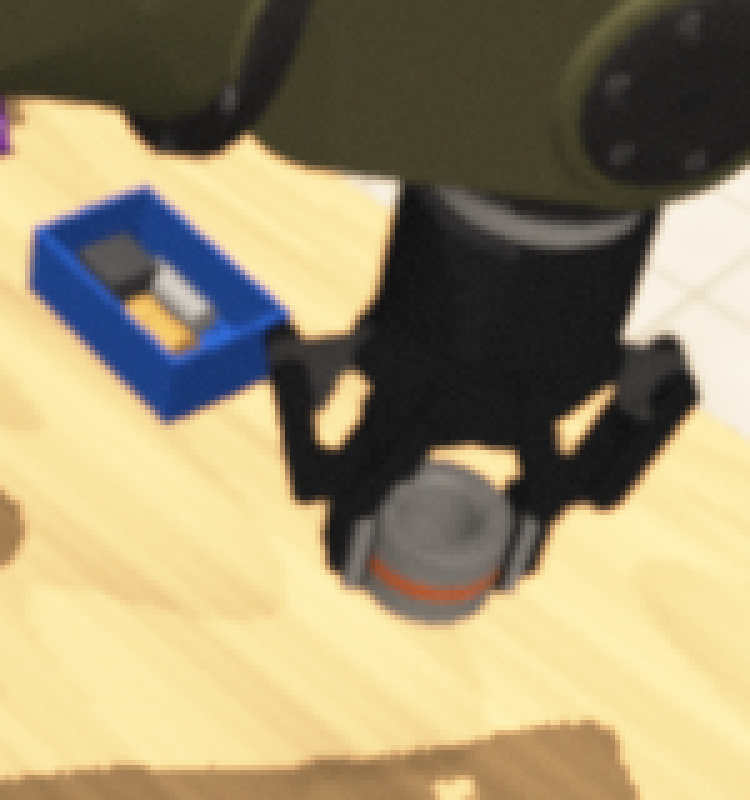

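```bash
python3 -m jog '[0,0,0,8,-7,-2,-0.4, 0,0,0,30,-26,-4,-0.4, 0,0,0,61,-52,-4,-0.4, 0,0,0,92,-79,-4,-0.4, 0,0,0,123,-106,-4,-0.4, 0,0,0,154,-133,-4,-0.4, 0,0,0,185,-160,-4,-0.4, 0,0,0,216,-187,-4,-0.4, 0,0,0,247,-213,-4,-0.4, 0,0,0,278,-240,-4,-0.4]'
python3 -m jog '[0,0,0,28,-24,0,-0.4, 0,0,0,54,-46,0,-0.4, 0,0,0,76,-65,0,-0.4, 0,0,0,90,-78,0,-0.4, 0,0,0,95,-82,0,-0.4, 0,0,0,95,-82,0,-0.4, 0,0,0,95,-82,0,-0.4, 0,0,0,95,-82,0,-0.4, 0,0,0,95,-82,0,-0.4, 0,0,0,95,-82,0,-0.4]'
python3 - <<'E'
from look import *
q,P,u,v=look('s8',box=(90,220,175,300),lim=-10)
np.savez('s8.npz',q=q,P=P,u=u,v=v)
s=bot.observe(); R=s['ee_rot']; print(R.round(4))
print(R.T@(np.array([.541,.2475,.2])-s['eef_pos'])*1000)
im,d=bot.read_camera('top'); np.savez('t8.npz',im=im,d=d); save('pics/t8.png',cv2.resize(im[170:290,90:260],None,fx=4,fy=4,interpolation=cv2.INTER_CUBIC))
E
```

```text
time: 8.5
eef_pos: [0.5365, 0.1007, 0.2024]
ee_rot: [[0.664, 0.747, -0.002], [0.747, -0.664, -0.0], [-0.001, -0.001, -1.0]]
contact_force: [1.3, -0.3, -2.8]
gripper_width: 0.538
time: 9.33
eef_pos: [0.5399, 0.2229, 0.2034]
ee_rot: [[0.666, 0.746, -0.0], [0.746, -0.666, -0.0], [-0.0, 0.0, -1.0]]
contact_force: [-0.3, -0.6, -2.3]
gripper_width: 0.538
9.3833 [0.53990427 0.22306003 0.20346385] [-0.5 -0.3 -2.5] 0.5374895842317636 [ 0.3291  0.3726  1.4125 -0.      1.3564  1.0572]
[[ 6.654e-01  7.464e-01  1.000e-04]
 [ 7.464e-01 -6.654e-01 -0.000e+00]
 [ 0.000e+00  1.000e-04 -1.000e+00]]
[ 18.9721768  -15.44573003   3.46364149]
```

View pics/s8.png

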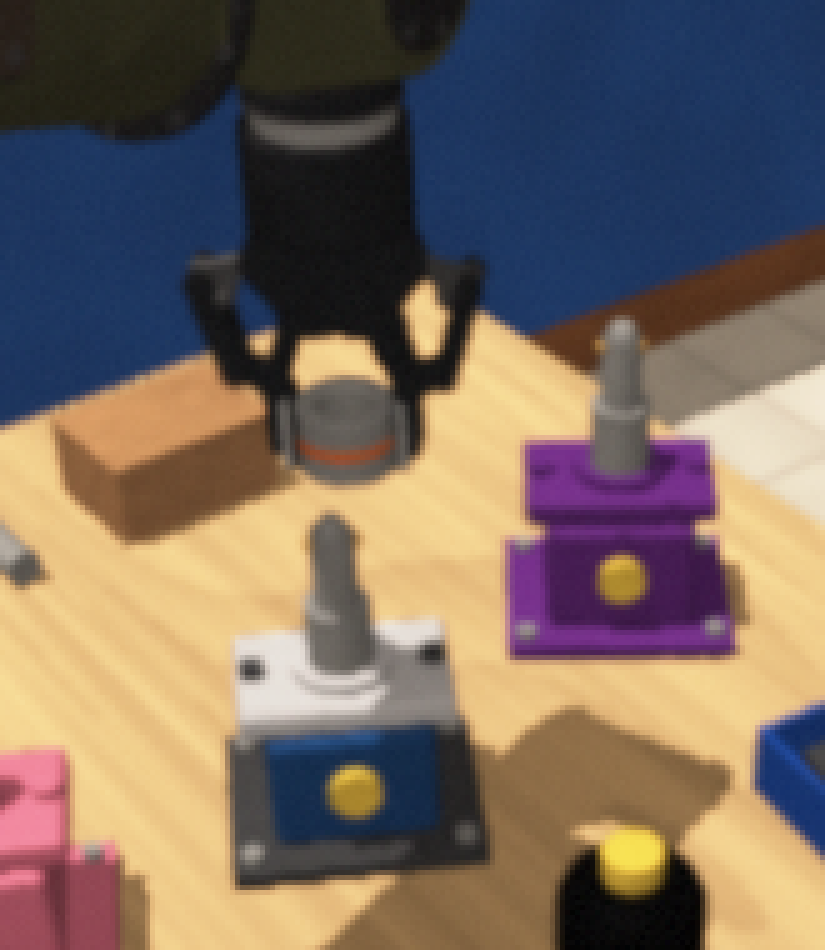

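View pics/t8.png

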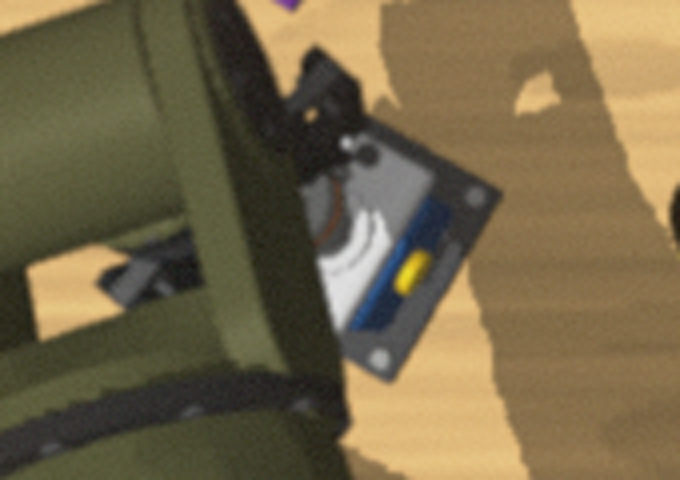

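```bash
python3 - <<'E'
from h import *
from scipy.optimize import least_squares
Z=np.load('s8.npz');P,u,v,q=Z['P'],Z['u'],Z['v'],Z['q']
# sleeve region: |y|<22 , z between -75 and -20
s=bot.observe();p=s['eef_pos']
k=(abs(q[:,1])<26)&(abs(q[:,0])<30)&(q[:,2]>-75)&(q[:,2]<-20)
print(k.sum(),u[k].min(),u[k].max(),v[k].min(),v[k].max())
Q=q[k]
for lo in range(-75,-20,5):
    a=Q[(Q[:,2]>=lo)&(Q[:,2]<lo+5)]
    if len(a): print(lo,len(a),a.min(0).round(),a.max(0).round())
W=P[k]; 
def res(x):
    r=np.hypot(W[:,0]-x[0],W[:,1]-x[1]); z=W[:,2]-x[2]
    poly=np.array([[.013,.003],[.013,.031],[.016,.034],[.024,.034],[.024,0]])
    d=[]
    for a,c in zip(poly[:-1],poly[1:]):
        w=c-a; t=np.clip(((r-a[0])*w[0]+(z-a[1])*w[1])/(w@w),0,1)
        d.append(np.hypot(r-a[0]-t*w[0],z-a[1]-t*w[1]))
    return np.min(d,0)
for z0 in (.225,.235,.245):
    r=least_squares(res,[p[0],p[1],z0],loss='soft_l1',f_scale=.001,x_scale=.005,diff_step=1e-3); print(r.x.round(4),r.cost,(r.x-p).round(4), (s['ee_rot'].T@(r.x-p)).round(4))
E
```

```text
446 211 233 125 147
-75 30 [-23. -25. -75.] [ 20.  26. -70.]
-70 133 [-25. -23. -70.] [ 24.  25. -66.]
-65 66 [-27. -24. -65.] [ 15.  25. -60.]
-60 60 [-26. -25. -60.] [ 14.  25. -55.]
-55 45 [-26. -25. -55.] [ 15.  25. -50.]
-50 39 [-25. -25. -50.] [ -8.  25. -45.]
-45 42 [-25. -26. -45.] [ -8.  24. -40.]
-40 29 [-24. -23. -39.] [-10.  24. -35.]
-35 2 [-22.  -3. -35.] [-21.   9. -35.]
[0.5416 0.2217 0.2389] 0.00029996184139720794 [ 0.0017 -0.0016  0.0354] [-0.      0.0023 -0.0354]
[0.5416 0.2217 0.2389] 0.0002998922102110199 [ 0.0017 -0.0016  0.0354] [-0.      0.0023 -0.0354]
[0.5416 0.2217 0.2389] 0.00029997094967250274 [ 0.0017 -0.0016  0.0354] [-0.      0.0023 -0.0354]
```

```bash
python3 -m jog '[0,0,0,5,-4,0,-0.4, 0,0,0,10,-8,0,-0.4, 0,0,0,15,-12,2,-0.4, 0,0,0,19,-14,6,-0.4, 0,0,0,20,-15,12,-0.4, 0,0,0,20,-15,18,-0.4, 0,0,0,20,-15,23,-0.4, 0,0,0,20,-15,25,-0.4, 0,0,0,20,-15,25,-0.4, 0,0,0,20,-15,25,-0.4]'
cat > al.py <<'E'
from look import *
from scipy.optimize import least_squares
def al(name,box=(90,232,175,300)):
    q,P,u,v=look(name,box=box,lim=120)
    s=bot.observe();p=s['eef_pos']
    def fit(W,poly,x0):
        def res(x):
            r=np.hypot(W[:,0]-x[0],W[:,1]-x[1]); z=W[:,2]-x[2]; d=[]
            for a,c in zip(poly[:-1],poly[1:]):
                w=c-a; t=np.clip(((r-a[0])*w[0]+(z-a[1])*w[1])/(w@w),0,1)
                d.append(np.hypot(r-a[0]-t*w[0],z-a[1]-t*w[1]))
            return np.min(d,0)
        o=least_squares(res,x0,loss='soft_l1',f_scale=.001,x_scale=.005,diff_step=1e-3)
        return o.x,len(W),o.cost/len(W)*1e6
    k=(abs(q[:,1])<26)&(abs(q[:,0])<30)&(q[:,2]>-75)&(q[:,2]<-37)
    a=fit(P[k],np.array([[.013,.003],[.013,.031],[.016,.034],[.024,.034],[.024,0]]),p+[0,0,.0354])
    zb=p[2]+.035
    k=(np.hypot(P[:,0]-.541,P[:,1]-.2475)<.026)&(P[:,2]>.112)&(P[:,2]<zb-.004)
    b=fit(P[k],np.array([[.018,-.035],[.018,0],[.012,0],[.012,.0428],[.0055,.0518],[0,.0518]]),np.array([.541,.2475,.142]))
    R=s['ee_rot']
    print('sleeve',a[0].round(4),a[1:],'pump',b[0].round(4),b[1:]); print('need tool mm',(R.T@(b[0]-a[0])*1000).round(1))
E
python3 -c "
from al import *
al('s9')"
```

```text
time: 10.27
eef_pos: [0.5419, 0.2486, 0.1785]
ee_rot: [[0.665, 0.747, 0.0], [0.747, -0.665, 0.0], [0.0, 0.0, -1.0]]
contact_force: [-0.1, -0.7, -2.1]
gripper_width: 0.539
10.3167 [0.5420047  0.24861552 0.17865859] [-0.5  0.2 -2.6] 0.5354810141810817 [ 0.3687  0.4184  1.4074 -0.      1.3154  1.0959]
sleeve [0.5432 0.2473 0.2136] (405, np.float64(0.6732859762256774)) pump [0.5443 0.2477 0.1419] (321, np.float64(0.6719288980350488))
need tool mm [ 1.   0.5 71.8]
```

View pics/s9.png

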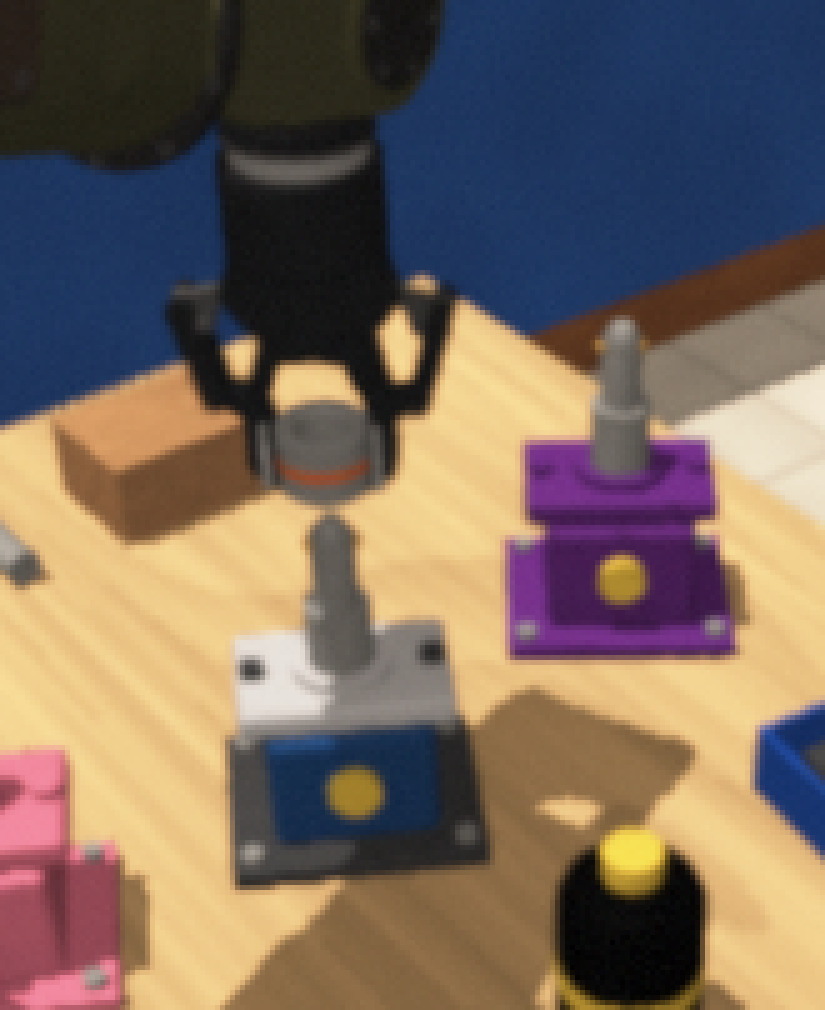

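```bash
python3 -m jog '[0,0,0,1,0,4,-0.4, 0,0,0,1,0.5,9,-0.4, 0,0,0,1,0.5,14,-0.4, 0,0,0,1,0.5,18,-0.4, 0,0,0,1,0.5,22,-0.4, 0,0,0,1,0.5,25,-0.4, 0,0,0,1,0.5,27,-0.4, 0,0,0,1,0.5,27,-0.4, 0,0,0,1,0.5,27,-0.4, 0,0,0,1,0.5,27,-0.4]'
python3 -c "
from al import *
al('s10')
print(bot.observe()['torque'])"
```

```text
time: 11.15
eef_pos: [0.543, 0.2492, 0.1516]
ee_rot: [[0.665, 0.747, 0.0], [0.747, -0.665, 0.0], [0.0, 0.0, -1.0]]
contact_force: [-0.2, 0.3, -2.4]
gripper_width: 0.537
11.2 [0.54301322 0.24917528 0.15165347] [ 0.5  0.6 -1.8] 0.5385710556645988 [ 0.3689  0.4441  1.4353 -0.      1.2617  1.0959]
sleeve [0.5443 0.2476 0.1866] (395, np.float64(0.7395169153379894)) pump [0.5442 0.2481 0.1421] (257, np.float64(0.6422533914991363))
need tool mm [ 0.2 -0.4 44.5]
[-0.01342439 -0.03231469  0.01137168]
```

View pics/s10.png

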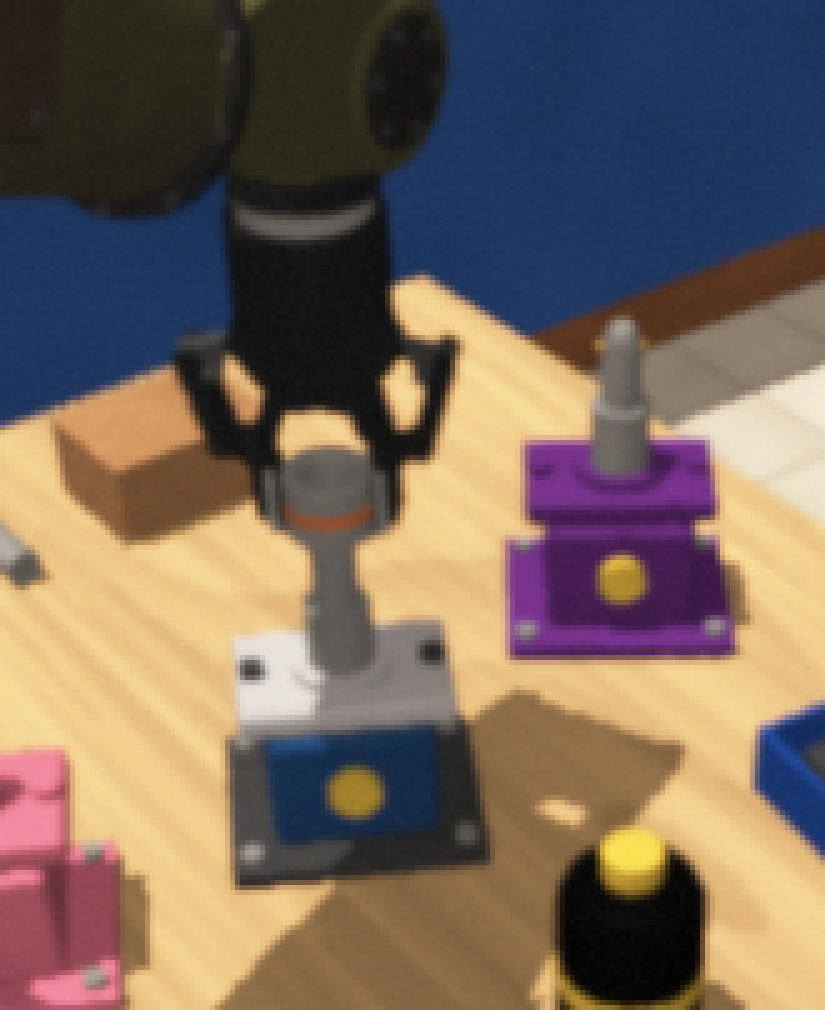

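```bash
python3 -m jog '[0,0,0,0,0,0.5,-0.4, 0,0,0,0,0,1,-0.4, 0,0,0,0,0,1.5,-0.4, 0,0,0,0,0,2,-0.4, 0,0,0,0,0,2.5,-0.4, 0,0,0,0,0,3,-0.4, 0,0,0,0,0,3,-0.4, 0,0,0,0,0,3,-0.4, 0,0,0,0,0,3,-0.4, 0,0,0,0,0,3,-0.4]'
python3 -c "
from h import *
s=bot.observe();print(s['eef_pos'],s['contact_force'],s['torque'])"
```

```text
time: 12.03
eef_pos: [0.5429, 0.2491, 0.1484]
ee_rot: [[0.665, 0.747, 0.0], [0.747, -0.665, 0.0], [0.0, 0.0, -1.0]]
contact_force: [0.0, 0.2, -1.5]
gripper_width: 0.538
[0.54291849 0.24910632 0.14840837] [ 0.00681949  0.24384018 -1.46020445] [-0.02958419  0.00188952 -0.03547685]
```

```bash
python3 -m jog '[0,0,0,0,0,0.3,-0.4, 0,0,0,0,0,0.6,-0.4, 0,0,0,0,0,0.9,-0.4, 0,0,0,0,0,1.2,-0.4, 0,0,0,0,0,1.5,-0.4, 0,0,0,0,0,2,-0.4, 0,0,0,0,0,2,-0.4, 0,0,0,0,0,2,-0.4, 0,0,0,0,0,2,-0.4, 0,0,0,0,0,2,-0.4]'
python3 -c "
from h import *
s=bot.observe();print(s['eef_pos'],s['contact_force'],s['torque'])"
```

```text
time: 12.87
eef_pos: [0.5429, 0.2491, 0.1464]
ee_rot: [[0.665, 0.747, 0.0], [0.747, -0.665, 0.0], [0.0, 0.0, -1.0]]
contact_force: [0.2, -0.2, -2.5]
gripper_width: 0.54
[0.54292295 0.24914065 0.14641938] [ 0.18701554 -0.16825317 -2.48528922] [-0.06495987  0.05114056  0.0116919 ]
```

```bash
python3 -m jog '[0,0,0,0,0,0.3,-0.4, 0,0,0,0,0,0.6,-0.4, 0,0,0,0,0,0.9,-0.4, 0,0,0,0,0,1.2,-0.4, 0,0,0,0,0,1.5,-0.4, 0,0,0,0,0,2,-0.4, 0,0,0,0,0,2,-0.4, 0,0,0,0,0,2,-0.4, 0,0,0,0,0,2,-0.4, 0,0,0,0,0,2,-0.4]'
python3 -c "
from h import *
s=bot.observe();print(s['eef_pos'],s['contact_force'],s['torque'])"
```

```text
time: 13.7
eef_pos: [0.5427, 0.2492, 0.1444]
ee_rot: [[0.665, 0.747, -0.0], [0.747, -0.665, 0.0], [-0.0, -0.0, -1.0]]
contact_force: [-5.3, -0.8, 0.7]
gripper_width: 0.536
[0.54273358 0.24917245 0.14435892] [-5.32871834 -0.82278027  0.68472056] [ 0.00398344  0.89178811 -0.06072657]
```

```bash
python3 -m jog '[0,0,0,-0.2,-0.2,0,-0.4, 0,0,0,-0.4,-0.4,0,-0.4, 0,0,0,-0.6,-0.7,0,-0.4, 0,0,0,-0.6,-0.7,0,-0.4, 0,0,0,-0.6,-0.7,0,-0.4, 0,0,0,-0.6,-0.7,0,-0.4, 0,0,0,-0.6,-0.7,0,-0.4, 0,0,0,-0.6,-0.7,0,-0.4, 0,0,0,-0.6,-0.7,0,-0.4, 0,0,0,-0.6,-0.7,0,-0.4]'
python3 -c "
from h import *
s=bot.observe();print(s['eef_pos'],s['contact_force'],s['torque'])"
```

```text
time: 14.53
eef_pos: [0.542, 0.2491, 0.1443]
ee_rot: [[0.665, 0.747, -0.0], [0.747, -0.665, -0.0], [-0.0, 0.0, -1.0]]
contact_force: [0.6, -0.3, -2.9]
gripper_width: 0.54
[0.54198899 0.24911136 0.14434796] [ 0.61991628 -0.28347629 -2.87121535] [-0.00666959 -0.0162986  -0.02911133]
```

```bash
python3 -m jog '[0,0,0,-0.2,-0.2,0.3,-0.4, 0,0,0,-0.2,-0.2,0.6,-0.4, 0,0,0,-0.2,-0.2,0.9,-0.4, 0,0,0,-0.2,-0.2,1.2,-0.4, 0,0,0,-0.2,-0.2,1.5,-0.4, 0,0,0,-0.2,-0.2,1.5,-0.4, 0,0,0,-0.2,-0.2,1.5,-0.4, 0,0,0,-0.2,-0.2,1.5,-0.4, 0,0,0,-0.2,-0.2,1.5,-0.4, 0,0,0,-0.2,-0.2,1.5,-0.4]'
python3 -c "
from h import *
s=bot.observe();print(s['eef_pos'],s['contact_force'],s['torque'])"
```

```text
time: 15.37
eef_pos: [0.5419, 0.2492, 0.1432]
ee_rot: [[0.665, 0.747, 0.001], [0.747, -0.665, 0.0], [0.001, 0.0, -1.0]]
contact_force: [0.1, -0.3, 4.9]
gripper_width: 0.541
[0.54186774 0.2492167  0.14318312] [ 0.06056498 -0.34814693  4.87685986] [-0.03186642 -0.00518028  0.05147534]
```

```bash
python3 -m jog '[0,0,0,0,0,0.2,-0.4, 0,0,0,0,0,0.4,-0.4, 0,0,0,0,0,0.6,-0.4, 0,0,0,0,0,0.8,-0.4, 0,0,0,0,0,1,-0.4, 0,0,0,0,0,1,-0.4, 0,0,0,0,0,1,-0.4, 0,0,0,0,0,1,-0.4, 0,0,0,0,0,1,-0.4, 0,0,0,0,0,1,-0.4]'
python3 -c "
from h import *
s=bot.observe();print(s['eef_pos'],s['contact_force'],s['torque'])"
```

```text
time: 16.2
eef_pos: [0.5419, 0.2493, 0.1424]
ee_rot: [[0.665, 0.747, 0.001], [0.747, -0.665, 0.0], [0.001, 0.0, -1.0]]
contact_force: [-0.3, -0.0, 6.6]
gripper_width: 0.541
[0.54194631 0.2492831  0.14235709] [-0.34102021 -0.01207316  6.6339394 ] [ 0.01623564 -0.00267584  0.01557907]
```

```bash
python3 -m jog '[0,0,0,0,0,0.2,-0.4, 0,0,0,0,0,0.4,-0.4, 0,0,0,0,0,0.6,-0.4, 0,0,0,0,0,0.8,-0.4, 0,0,0,0,0,1,-0.4, 0,0,0,0,0,1.2,-0.4, 0,0,0,0,0,1.4,-0.4, 0,0,0,0,0,1.4,-0.4, 0,0,0,0,0,1.4,-0.4, 0,0,0,0,0,1.4,-0.4]'
python3 -c "
from h import *
s=bot.observe();print(s['eef_pos'],s['contact_force'],s['torque'])"
```

```text
time: 17.03
eef_pos: [0.5418, 0.2492, 0.1406]
ee_rot: [[0.665, 0.747, 0.0], [0.747, -0.665, 0.0], [0.0, 0.0, -1.0]]
contact_force: [0.2, 0.1, 5.2]
gripper_width: 0.54
[0.54181146 0.24919118 0.14063393] [0.20715297 0.06334625 5.15369438] [ 0.07154494 -0.04892115  0.03728984]
```

```bash
python3 -m jog '[0,0,0,0,0,0.3,-0.4, 0,0,0,0,0,0.6,-0.4, 0,0,0,0,0,0.9,-0.4, 0,0,0,0,0,1.2,-0.4, 0,0,0,0,0,1.5,-0.4, 0,0,0,0,0,1.8,-0.4, 0,0,0,0,0,2,-0.4, 0,0,0,0,0,2,-0.4, 0,0,0,0,0,2,-0.4, 0,0,0,0,0,2,-0.4]'
python3 -c "
from h import *
s=bot.observe();print(s['eef_pos'],s['contact_force'],s['torque'])"
```

```text
time: 17.87
eef_pos: [0.5415, 0.249, 0.1381]
ee_rot: [[0.665, 0.747, -0.001], [0.747, -0.665, -0.0], [-0.001, -0.0, -1.0]]
contact_force: [0.1, -1.0, -3.7]
gripper_width: 0.538
[0.54149533 0.24904668 0.13811125] [ 0.08727859 -0.97261922 -3.74273761] [-0.05462143 -0.10992814 -0.02203956]
```

```bash
python3 -m jog '[0,0,0,0,0,1,-0.4, 0,0,0,0,0,2,-0.4, 0,0,0,0,0,3,-0.4, 0,0,0,0,0,4,-0.4, 0,0,0,0,0,5,-0.4, 0,0,0,0,0,6,-0.4, 0,0,0,0,0,7,-0.4, 0,0,0,0,0,8,-0.4, 0,0,0,0,0,8,-0.4, 0,0,0,0,0,8,-0.4]'
python3 -c "
from al import *
s=bot.observe();print(s['eef_pos'],s['contact_force'],s['torque'])
al('s11')"
```

```text
time: 18.7
eef_pos: [0.5415, 0.2491, 0.1299]
ee_rot: [[0.665, 0.747, -0.001], [0.747, -0.665, -0.0], [-0.001, -0.0, -1.0]]
contact_force: [0.8, -0.1, -4.7]
gripper_width: 0.538
[0.54147002 0.24909369 0.12993442] [ 0.83734131 -0.07115657 -4.68102314] [ 0.08850342 -0.11568981  0.03075987]
18.75 [0.54148431 0.24908007 0.13001279] [ 0.3 -0.5 -4. ] 0.5373164908969095 [0.3697 0.4627 1.4611 0.     1.2186 1.0967]
sleeve [0.5432 0.2475 0.1647] (372, np.float64(0.911149972792779)) pump [0.5443 0.2487 0.1421] (198, np.float64(0.5924215621048479))
need tool mm [ 1.6  0.  22.6]
```

View pics/s11.png

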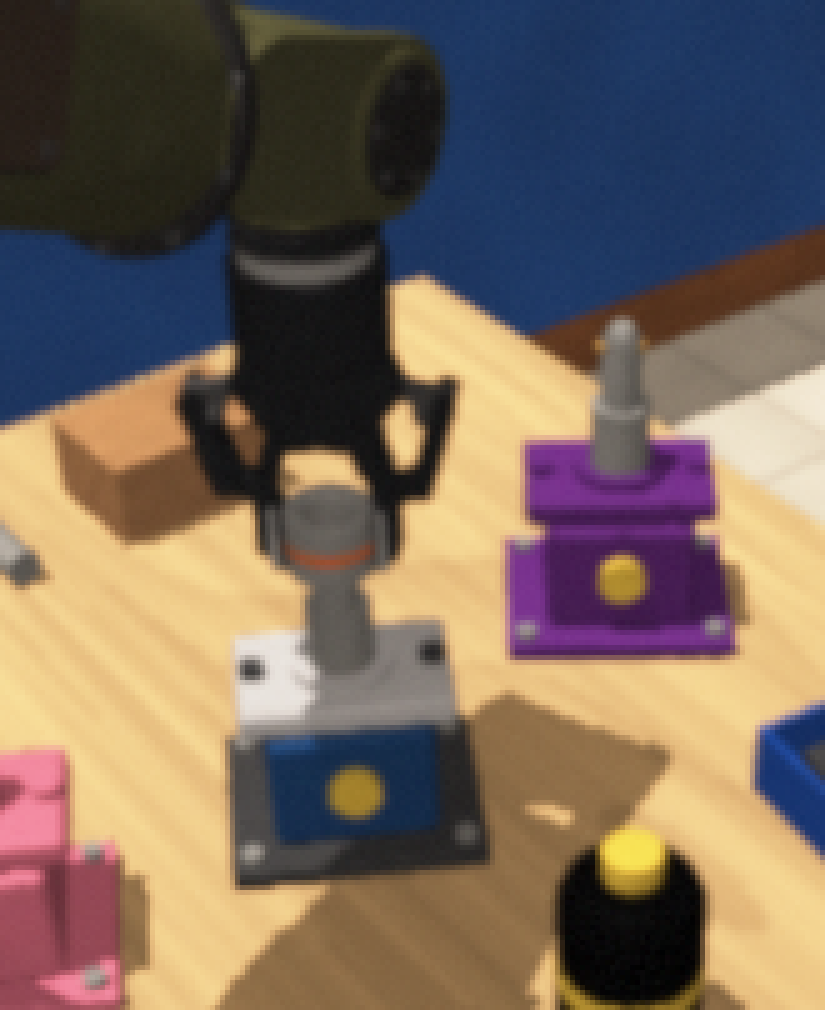

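```bash
python3 -m jog '[0,0,0,0,0,1,-0.4, 0,0,0,0,0,2,-0.4, 0,0,0,0,0,3,-0.4, 0,0,0,0,0,4,-0.4, 0,0,0,0,0,5,-0.4, 0,0,0,0,0,6,-0.4, 0,0,0,0,0,7,-0.4, 0,0,0,0,0,8,-0.4, 0,0,0,0,0,9,-0.4, 0,0,0,0,0,9,-0.4]'
python3 -c "
from h import *
s=bot.observe();print(s['eef_pos'],s['contact_force'],s['torque'])"
```

```text
time: 19.58
eef_pos: [0.5415, 0.2492, 0.121]
ee_rot: [[0.665, 0.747, -0.001], [0.747, -0.665, -0.0], [-0.0, -0.0, -1.0]]
contact_force: [1.3, 1.2, -4.0]
gripper_width: 0.536
[0.54151476 0.24915641 0.12097867] [ 1.28869849  1.23070474 -3.97338449] [ 0.21540745 -0.17843877  0.01255109]
```

```bash
python3 -m jog '[0,0,0,0.1,0,0.4,-0.4, 0,0,0,0.2,0,0.8,-0.4, 0,0,0,0.2,0,1.2,-0.4, 0,0,0,0.2,0,1.6,-0.4, 0,0,0,0.2,0,2,-0.4, 0,0,0,0.2,0,2.4,-0.4, 0,0,0,0.2,0,2.8,-0.4, 0,0,0,0.2,0,3.2,-0.4, 0,0,0,0.2,0,3.6,-0.4, 0,0,0,0.2,0,4,-0.4]'
python3 -c "
from h import *
s=bot.observe();print(s['eef_pos'],s['contact_force'],s['torque'])"
python3 -m jog '[0,0,0,0,0,0.3,-0.4, 0,0,0,0,0,0.6,-0.4, 0,0,0,0,0,0.9,-0.4, 0,0,0,0,0,1.2,-0.4, 0,0,0,0,0,1.5,-0.4, 0,0,0,0,0,1.8,-0.4, 0,0,0,0,0,2,-0.4, 0,0,0,0,0,2,-0.4, 0,0,0,0,0,2,-0.4, 0,0,0,0,0,2,-0.4]'
python3 -c "
from h import *
s=bot.observe();print(s['eef_pos'],s['contact_force'],s['torque'])"
```

```text
time: 20.42
eef_pos: [0.5418, 0.2493, 0.1174]
ee_rot: [[0.665, 0.747, -0.0], [0.747, -0.665, -0.0], [-0.0, -0.0, -1.0]]
contact_force: [-0.2, -0.5, -0.4]
gripper_width: 0.537
[0.54181937 0.24929506 0.11742648] [-0.23455576 -0.53573563 -0.41752759] [-0.02636715 -0.00061365  0.05091861]
time: 21.25
eef_pos: [0.5418, 0.2493, 0.1153]
ee_rot: [[0.665, 0.747, -0.0], [0.747, -0.665, -0.0], [-0.0, -0.0, -1.0]]
contact_force: [0.5, 0.1, -1.7]
gripper_width: 0.536
[0.54176152 0.24926324 0.11534233] [ 0.48060376  0.08708036 -1.68027674] [ 0.0157044  -0.01774075  0.02293992]
```

```bash
for i in 1; do python3 -m jog '[0,0,0,0,0,0.2,-0.4, 0,0,0,0,0,0.4,-0.4, 0,0,0,0,0,0.6,-0.4, 0,0,0,0,0,0.8,-0.4, 0,0,0,0,0,1,-0.4, 0,0,0,0,0,1.2,-0.4, 0,0,0,0,0,1.5,-0.4, 0,0,0,0,0,1.5,-0.4, 0,0,0,0,0,1.5,-0.4, 0,0,0,0,0,1.5,-0.4]'; done
```

```text
time: 22.08
eef_pos: [0.5418, 0.2492, 0.1138]
ee_rot: [[0.665, 0.747, -0.0], [0.747, -0.665, -0.0], [-0.0, -0.0, -1.0]]
contact_force: [0.4, -0.3, -1.0]
gripper_width: 0.537
```

```bash
python3 -m jog '[0,0,0,0,0,0.2,-0.4, 0,0,0,0,0,0.4,-0.4, 0,0,0,0,0,0.6,-0.4, 0,0,0,0,0,0.8,-0.4, 0,0,0,0,0,1,-0.4, 0,0,0,0,0,1,-0.4, 0,0,0,0,0,1,-0.4, 0,0,0,0,0,1,-0.4, 0,0,0,0,0,1,-0.4, 0,0,0,0,0,1,-0.4]'
```

```text
time: 22.92
eef_pos: [0.5418, 0.2493, 0.1128]
ee_rot: [[0.665, 0.747, -0.0], [0.747, -0.665, -0.0], [-0.0, -0.0, -1.0]]
contact_force: [1.2, 1.4, -3.0]
gripper_width: 0.541
```

```bash
python3 -m jog '[0,0,0,0,0,0.2,-0.4, 0,0,0,0,0,0.4,-0.4, 0,0,0,0,0,0.6,-0.4, 0,0,0,0,0,0.8,-0.4, 0,0,0,0,0,1,-0.4, 0,0,0,0,0,1,-0.4, 0,0,0,0,0,1,-0.4, 0,0,0,0,0,1,-0.4, 0,0,0,0,0,1,-0.4, 0,0,0,0,0,1,-0.4]'
```

```text
time: 23.75
eef_pos: [0.5417, 0.2493, 0.1118]
ee_rot: [[0.665, 0.747, -0.0], [0.747, -0.665, -0.0], [-0.0, -0.0, -1.0]]
contact_force: [0.8, 0.5, -4.9]
gripper_width: 0.539
```

```bash
python3 -m jog '[0,0,0,0,0,0.2,-0.4, 0,0,0,0,0,0.4,-0.4, 0,0,0,0,0,0.6,-0.4, 0,0,0,0,0,0.8,-0.4, 0,0,0,0,0,1,-0.4, 0,0,0,0,0,1,-0.4, 0,0,0,0,0,1,-0.4, 0,0,0,0,0,1,-0.4, 0,0,0,0,0,1,-0.4, 0,0,0,0,0,1,-0.4]'
```

```text
time: 24.58
eef_pos: [0.5417, 0.2493, 0.1108]
ee_rot: [[0.665, 0.747, -0.0], [0.747, -0.665, -0.0], [-0.0, -0.0, -1.0]]
contact_force: [0.7, -0.7, -6.1]
gripper_width: 0.536
```

```bash
python3 -m jog '[0,0,0,0,0,0.2,-0.4, 0,0,0,0,0,0.4,-0.4, 0,0,0,0,0,0.6,-0.4, 0,0,0,0,0,0.8,-0.4, 0,0,0,0,0,1,-0.4, 0,0,0,0,0,1,-0.4, 0,0,0,0,0,1,-0.4, 0,0,0,0,0,1,-0.4, 0,0,0,0,0,1,-0.4, 0,0,0,0,0,1,-0.4]'
```

```text
time: 25.42
eef_pos: [0.5419, 0.2493, 0.11]
ee_rot: [[0.665, 0.747, 0.0], [0.747, -0.665, 0.0], [0.0, 0.0, -1.0]]
contact_force: [-0.5, -0.1, -3.8]
gripper_width: 0.534
```

```bash
python3 -m jog '[0,0,0,0,0,0.1,-0.4, 0,0,0,0,0,0.2,-0.4, 0,0,0,0,0,0.3,-0.4, 0,0,0,0,0,0.4,-0.4, 0,0,0,0,0,0.5,-0.4, 0,0,0,0,0,0.6,-0.4, 0,0,0,0,0,0.7,-0.4, 0,0,0,0,0,0.7,-0.4, 0,0,0,0,0,0.7,-0.4, 0,0,0,0,0,0.7,-0.4]'
```

```text
time: 26.25
eef_pos: [0.5418, 0.2493, 0.1092]
ee_rot: [[0.665, 0.747, -0.0], [0.747, -0.665, -0.0], [-0.0, -0.0, -1.0]]
contact_force: [0.5, -0.3, -6.7]
gripper_width: 0.543
```

```bash
python3 -m jog '[0,0,0,0,0,0.1,-0.4, 0,0,0,0,0,0.2,-0.4, 0,0,0,0,0,0.3,-0.4, 0,0,0,0,0,0.4,-0.4, 0,0,0,0,0,0.5,-0.4, 0,0,0,0,0,0.6,-0.4, 0,0,0,0,0,0.7,-0.4, 0,0,0,0,0,0.7,-0.4, 0,0,0,0,0,0.7,-0.4, 0,0,0,0,0,0.7,-0.4]'
python3 -c "
from al import *
al('s12')"
```

```text
time: 27.08
eef_pos: [0.5418, 0.2493, 0.1086]
ee_rot: [[0.665, 0.747, 0.0], [0.747, -0.665, -0.0], [-0.0, 0.0, -1.0]]
contact_force: [0.2, -0.3, -6.3]
gripper_width: 0.537
27.1333 [0.54181686 0.24928483 0.10858198] [ 0.6 -0.7 -5.8] 0.5411099582546538 [0.3698 0.4857 1.4803 0.     1.1755 1.0968]
sleeve [0.5437 0.2488 0.1439] (320, np.float64(1.009144553367431)) pump [0.5439 0.2488 0.1392] (105, np.float64(0.5790979801274205))
need tool mm [0.1 0.1 4.7]
```

View pics/s12.png

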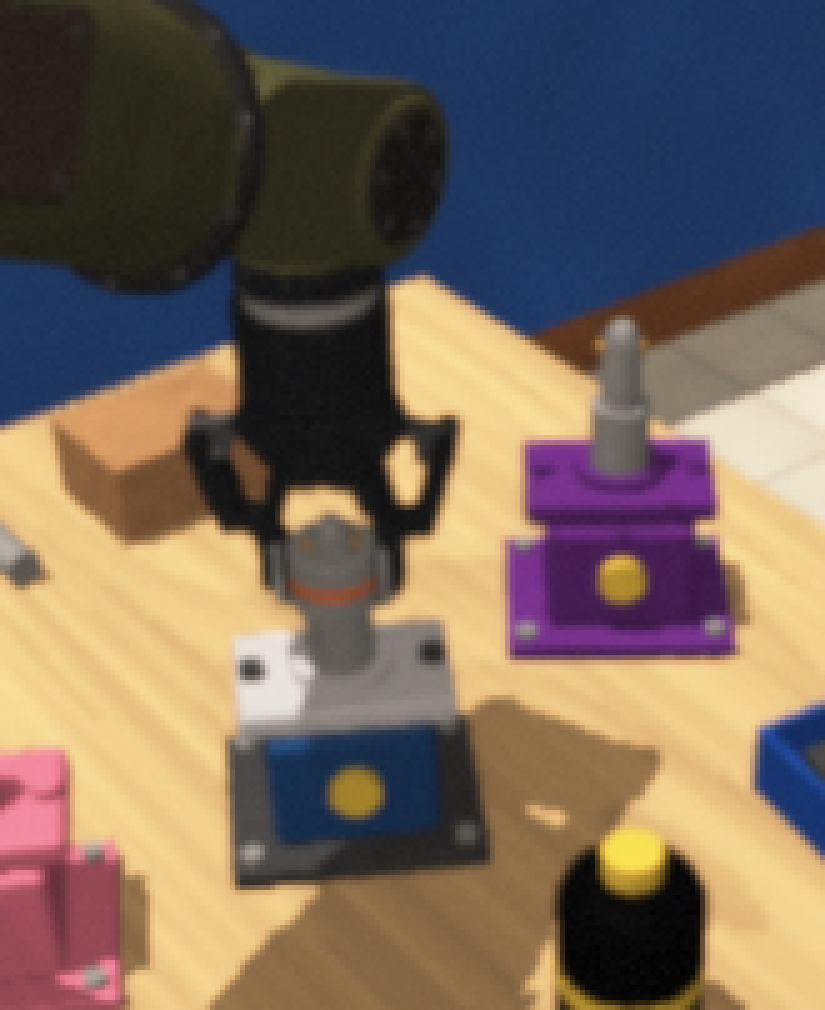

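```bash
python3 -m jog '[0,0,0,0,0,0.2,-0.4, 0,0,0,0,0,0.4,-0.4, 0,0,0,0,0,0.6,-0.4, 0,0,0,0,0,0.8,-0.4, 0,0,0,0,0,1,-0.4, 0,0,0,0,0,1,-0.4, 0,0,0,0,0,1,-0.4, 0,0,0,0,0,1,-0.4, 0,0,0,0,0,1,-0.4, 0,0,0,0,0,1,-0.4]'
```

```text
time: 27.97
eef_pos: [0.5419, 0.2493, 0.1076]
ee_rot: [[0.665, 0.747, 0.0], [0.747, -0.665, 0.0], [0.0, 0.0, -1.0]]
contact_force: [0.5, 0.0, -2.3]
gripper_width: 0.536
```

```bash
python3 -m jog '[0,0,0,0,0,0.1,-0.4, 0,0,0,0,0,0.2,-0.4, 0,0,0,0,0,0.3,-0.4, 0,0,0,0,0,0.4,-0.4, 0,0,0,0,0,0.5,-0.4, 0,0,0,0,0,0.6,-0.4, 0,0,0,0,0,0.6,-0.4, 0,0,0,0,0,0.6,-0.4, 0,0,0,0,0,0.6,-0.4, 0,0,0,0,0,0.6,-0.4]'
```

```text
time: 28.8
eef_pos: [0.5418, 0.2493, 0.107]
ee_rot: [[0.665, 0.747, 0.0], [0.747, -0.665, -0.0], [-0.0, 0.0, -1.0]]
contact_force: [-0.0, 0.9, -1.8]
gripper_width: 0.537
```

```bash
python3 -m jog '[0,0,0,0,0,0.1,-0.4, 0,0,0,0,0,0.2,-0.4, 0,0,0,0,0,0.3,-0.4, 0,0,0,0,0,0.4,-0.4, 0,0,0,0,0,0.5,-0.4, 0,0,0,0,0,0.6,-0.4, 0,0,0,0,0,0.6,-0.4, 0,0,0,0,0,0.6,-0.4, 0,0,0,0,0,0.6,-0.4, 0,0,0,0,0,0.6,-0.4]'
```

```text
time: 29.63
eef_pos: [0.5418, 0.2493, 0.1064]
ee_rot: [[0.665, 0.747, -0.0], [0.747, -0.665, -0.0], [-0.0, -0.0, -1.0]]
contact_force: [0.3, -0.1, -2.6]
gripper_width: 0.538
```

```bash
python3 -m jog '[0,0,0,0,0,0.1,-0.4, 0,0,0,0,0,0.2,-0.4, 0,0,0,0,0,0.3,-0.4, 0,0,0,0,0,0.4,-0.4, 0,0,0,0,0,0.5,-0.4, 0,0,0,0,0,0.6,-0.4, 0,0,0,0,0,0.6,-0.4, 0,0,0,0,0,0.6,-0.4, 0,0,0,0,0,0.6,-0.4, 0,0,0,0,0,0.6,-0.4]'
```

```text
time: 30.47
eef_pos: [0.542, 0.2494, 0.1061]
ee_rot: [[0.665, 0.747, 0.001], [0.747, -0.665, 0.0], [0.0, 0.0, -1.0]]
contact_force: [-1.9, -1.1, 5.1]
gripper_width: 0.541
```

```bash
python3 -m jog '[0,0,0,0,0,-0.2,-0.4, 0,0,0,0,0,-0.3,-0.4, 0,0,0,0,0,-0.3,0.3, 0,0,0,0,0,-0.3,0.6, 0,0,0,0,0,-0.3,0.8, 0,0,0,0,0,-0.3,0.9, 0,0,0,0,0,-0.3,0.9, 0,0,0,0,0,-0.3,0.9, 0,0,0,0,0,-0.3,0.9, 0,0,0,0,0,-0.3,0.9]'
python3 -c "
from al import *
al('s13')"
```

```text
time: 31.3
eef_pos: [0.5418, 0.2493, 0.1061]
ee_rot: [[0.665, 0.747, 0.0], [0.747, -0.665, 0.0], [0.0, 0.0, -1.0]]
contact_force: [-0.2, 0.7, 0.8]
gripper_width: 0.955
31.35 [0.54181329 0.24930881 0.10606244] [-1.  -0.2  0.3] 0.9491620088322384 [ 0.3699  0.4885  1.4825 -0.      1.1706  1.0968]
sleeve [0.5445 0.2488 0.1413] (281, np.float64(0.8693200416654597)) pump [0.5441 0.2492 0.142 ] (95, np.float64(0.4953255040545265))
need tool mm [-0.  -0.5 -0.7]
```

View pics/s13.png

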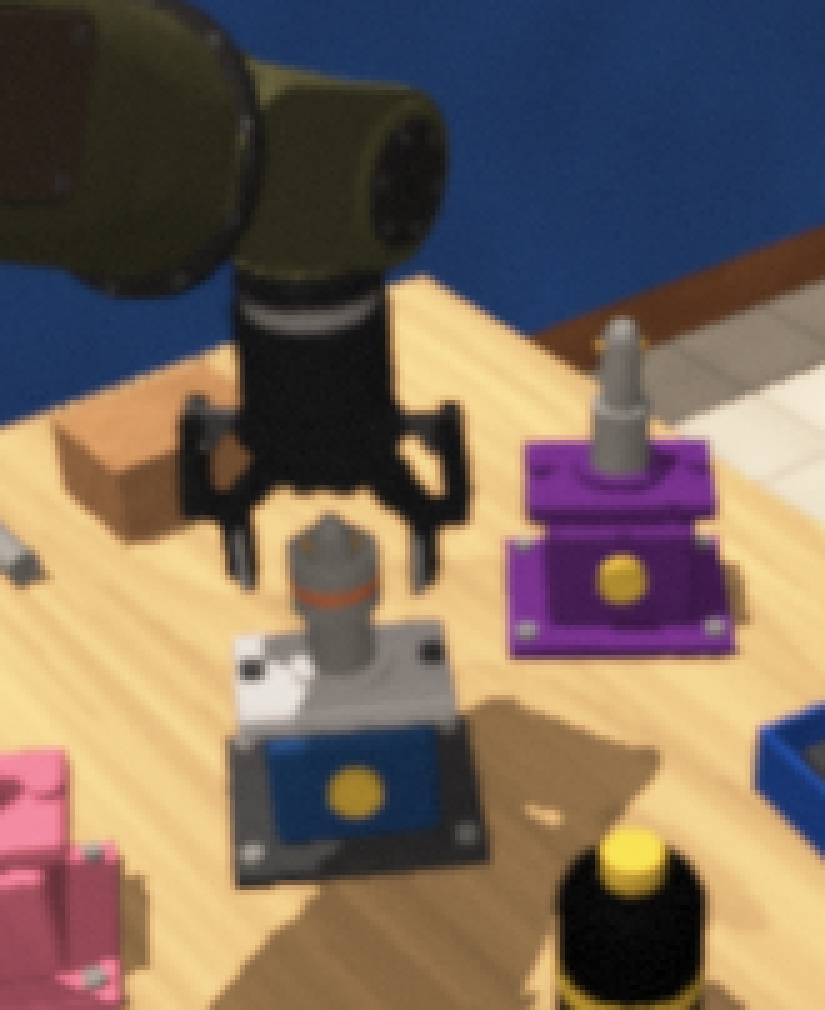

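Released: the sleeve (px about 330,560 in the crop) sits on the shoulder with both balls above it. Retreating straight up.

```bash
python3 -m jog '[0,0,0,0,0,-4,0.95, 0,0,0,0,0,-12,0.95, 0,0,0,0,0,-24,0.95, 0,0,0,0,0,-40,0.95, 0,0,0,0,0,-60,0.95, 0,0,0,0,0,-82,0.95, 0,0,0,0,0,-105,0.95, 0,0,0,0,0,-125,0.95, 0,0,0,0,0,-138,0.95, 0,0,0,0,0,-140,0.95]'
python3 - <<'E'
from h import *
im,d=bot.read_camera('side'); save('pics/s14.png',cv2.resize(im[140:240,180:280],None,fx=6,fy=6,interpolation=cv2.INTER_CUBIC))
for t in ['sleeve','canister','wrench','bin']:
    for r in bot.masks_of('side',t):
        P=maskpts('side',r['mask'],d); print(t,round(r['confidence'],2),np.median(P,0).round(3),P.max(0).round(3))
print(bot.observe()['contact_force'])
E
```

```text
time: 32.18
eef_pos: [0.5425, 0.2496, 0.2503]
ee_rot: [[0.665, 0.747, 0.005], [0.747, -0.665, 0.002], [0.005, 0.003, -1.0]]
contact_force: [0.4, -0.3, 0.0]
gripper_width: 0.978
sleeve 0.66 [0.533 0.233 0.165] [0.702 0.497 0.179]
wrench 0.8 [ 0.366 -0.015  0.007] [0.458 0.012 0.011]
bin 0.85 [0.755 0.046 0.028] [0.853 0.154 0.05 ]
[0.03878926 0.74715169 0.14296428]
```

View pics/s14.png

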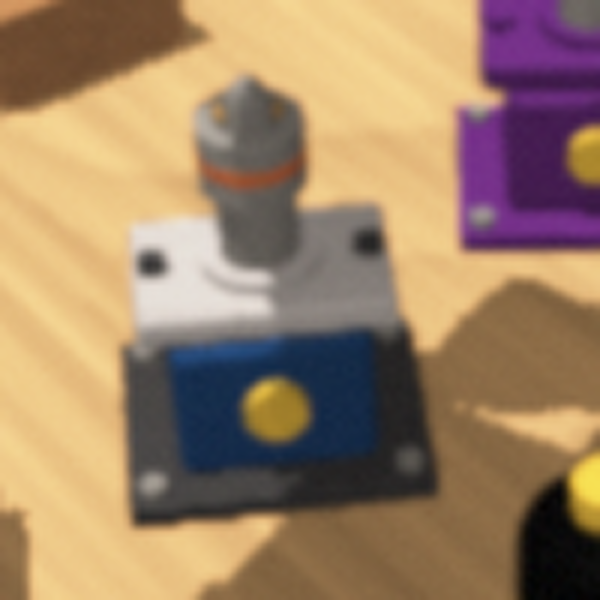

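```bash
python3 -m jog '[0,0,0,0,0,-5,0.95, 0,0,0,0,0,-10,0.95, 0,0,0,0,0,-10,0.95, 0,0,0,0,0,-10,0.95, 0,0,0,0,0,-10,0.95, 0,0,0,0,0,-10,0.95, 0,0,0,0,0,-10,0.95, 0,0,0,0,0,-10,0.95, 0,0,0,0,0,-10,0.95, 0,0,0,0,0,-10,0.95]'; python3 -c "
from bench import bot; print(bot.job_done())"
```

```text
time: 33.27
eef_pos: [0.5418, 0.2493, 0.2561]
ee_rot: [[0.665, 0.747, -0.0], [0.747, -0.665, -0.0], [-0.0, -0.0, -1.0]]
contact_force: [-0.2, -0.0, -0.2]
gripper_width: 0.974
the job is handed in; nothing more can be done
None
```

The orange-banded sleeve is on the blue pump, seated on the shoulder and let go. I handed the job in at about 33 s; no verdict was reported.

**Slide-on:** In the force readings at the end of each move, the sleeve took at most about 9 N to pass the balls. I then felt about a 4 N downward pull at the click, no drag after it, and about 7.5 N at the shoulder. An earlier 5 N side load went away after I shifted the sleeve about 0.7 mm.

**Last checks:**
- The final side picture shows the sleeve upright on the shaft, with the tip and both balls out above it.
- The lower end measured about 0.141 m up, against a shoulder estimate of 0.142 m.
- The tool reads no load and is well clear.
- The wrench and bin are within a few mm of where they started. The wrench's 6 mm change in reported centre looks like mask noise, since I never went near it.

**What disagreed or failed:**
- The reported tool height was about 35 mm lower than where the cameras showed the fingertips, so I went by the cameras and the contact force.
- The two cameras differed by about 3 mm on the pump's x position.
- The finder missed the canister in the last picture. Its cap and shoulder are visible there and look upright, but I did not measure it again.

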